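Zero and level the bench scale, and keep it loaded for locking

ROBOT

A 7-joint arm with a two-finger parallel gripper is mounted at the origin on a cart in front of the work surface, level with it; the furniture and walls round the work are solid. World frame = base frame: x ahead of the robot, y to its left, z up, the work surface at z = 0. Lengths are in m, angles in rad, forces in N, time in s.
With the tool pointing down it reaches from about 0.425 to 0.925 m from the base axis. Payload 6.8 kg.
Tool frame: the origin (TCP) lies on the centre line of the jaws, within the pads' length; the fingertips stand 19 mm ahead of it and the grasp point (between the pads) is the TCP (r.tip_extent is the y of the fingertips in the tool frame, in m); y points along the fingers, z is the direction in which the jaws open and shut, and the axes are right-handed (so a half turn about y gives the same grasp; the last joint's range is limited). The gripper opens to 85 mm and grips with 20 to 120 N. Pads are 22 mm wide; open, the fingers measure 114 mm over their backs; the gripper's body (76 mm by 85 mm) begins 54 mm behind the grasp point. The pads swing forward as they close: fully open they stand 13 mm farther back than shut.
Start: joints at [-1.39, 0.477, 0.022, 1.555, -0.011, 1.109, -0.083], TCP at [0.192, 0.647, 0.25] pointing down, gripper open.
Joint ranges: [-2.96, 2.96], [-0.34, 2.1], [-1.41, 1.46], [0.24, 2.44], [-1.37, 4.51], [0.17, 1.92], [-2.96, 2.96]. Speed limits (rad/s): [2.39, 2.39, 3.14, 3.14, 3.14, 3.14, 3.14].

INTERFACE

Orientations are given as a rotation vector (axis times angle).
In Python, from bench import r gives the robot as it stands. The module is installed in compiled form; this text tells all that it offers.
- The arm moves only by the tool jog_arm, never from a script. Its argument "motion" is a list of rows, each a list of 3 entries, a list of its own where there are three numbers: the opening, from 0 (shut) to 1 (fully open), then the shift along the tool's x, y, z in m, then the turn, a rotation vector about the tool's x, y, z in degrees. A call has 1 to 10 rows; each row shifts and turns the commanded pose from where the row before left it, along the tool's axes as they then stand; what a row does not reach is not made up. A row lasts 1/12 s, in which the tool goes at most 41.7 mm and 7.16 degrees, less where a joint would pass 70% of its speed; a pose out of reach is approached as far as the arm can. A call with a gripper value outside its range is refused whole. The fingers move at their own pace and stop on an object; "force" is the grip in N (left out, the last holds). Time passes only in rows, so rows that do not move let the fingers close. It gives the time, the measured TCP pose, the force and the opening at its end, in the units of the state.
- r.get_obs(): the state, without advancing time (a new reading comes with each control period).
- r.grab_frame(name): name is "scene" or "top"; returns a dict with "image" (384x512x3 uint8, red, green, blue), "range_z" (384x512 float32, m along the optical axis (not along the pixel's ray), 0 where there is no reading), "fx", "fy", "cx", "cy" (pixels), "xyz" and "orientation" of the camera in the world. Camera axes: x right, y down, z forward; pixel columns grow to the right and rows downward; lengths in m; the calibration is good to about 2 mm. A picture is of the moment at which its call begins.
- r.hand_in(): hands the job in, once; it reports no verdict.
The state is a dict: "clock": time; "joints": joint angles; "qvel": joint speeds; "tau": joint torques, N m; "tcp_pos": TCP position; "orientation": TCP orientation; "contact_force": force on the tool from outside, world axes, zero at the start; "moment": the same for the moment, N m; "grip_width": finger opening in m.
Only numpy, scipy, OpenCV 4.12 (cv2) and the standard library are available. Lean on these libraries where they do the work, as an engineer would, in place of code of your own. Each camera call takes 0.05 s, during which the arm holds its last target.

TASK

The lot scale has been moved, so set it up again. With its plate still empty, turn the tare knob back to its zero stop, then lay the yellow spirit level on the middle of the plate, pointing at the levelling foot, and turn the foot's hand knob until the bubble stands between the two black lines. Last, press down on the level until the scale's black hand reads between 1 and 2 kg and finish while still pressing like that, tare at zero and bubble between the lines, so that the lock nut can be run up; do not disturb the other things on the bench, tip the level over or overload the scale (3 kg).

Things in the scene. Friction and masses are not known exactly. Their poses are not given: they have to be found in the camera images.
- scale: grey bench scale, fixed on the bench. Origin on the worktop under the middle of its 180 (x) x 226 (y) mm steel plate; x points to its back, y to its left, z up. Console with dial in front: x -205 to -81, 150 mm wide, top 54 mm high. It tilts sideways about two fixed feet at y = +45 mm; the levelling foot is at y = -155 mm. At the start its right (-y) side is 7 to 19 mrad too low
- plate_mid (a point): middle of the top of the scale's steel plate, about 68 mm above the worktop when unloaded; axes as the scale's, tilting with it. The plate rests on a spring and sinks straight down under load without tilting, 3.9 mm per kg (2.5 N per mm), to an overload stop at 12 mm
- tare_grip (a point): on the vertical axis of the tare knob in the middle of the dial, at grip height, 89 mm above the worktop, 148 mm in front of the plate's middle. Round black knob, 32 mm across (35 over its flutes), top 10 mm above this point, underside 20 mm below; the flat dial lies 33 mm below, its rim 30 mm. It turns the paper dial card
- tare (a joint): angle of tare knob and dial card, rad: 0 = zero stop (red line of the card at the red index on the rim, away from the robot), growing clockwise seen from above; 0.6 to 1.4 at the start. Turn it counter-clockwise on to the stop; it stays where it is left (0.03 N m of friction)
- dial (a joint): angle of the black reading hand on the dial, rad: 0 with an empty plate (hand pointing away from the robot), growing clockwise with the force on the plate, 1.745 rad (100 degrees, five lines of the card) per kg; 3 kg is full load. The spirit level alone reads about 0.3 kg, 0.52 rad
- foot_grip (a point): on the vertical axis of the levelling foot's knob, at grip height, 90 mm above the worktop. Round black knob with bright cap, 38 mm across (41 over its flutes), from 57 to 104 mm above the worktop, the scale's ear below it. It keeps its height. Clockwise from above raises the scale's right side, 8 mrad per rad, bubble 8 mm per rad; it stays where it is left (0.08 N m), turns 3.2 rad either way from level
- level: yellow spirit level, 180 x 24 x 42 mm, 0.3 kg, loose on the bench, upright. Origin mid underside, x along it, z up. Its middle 62 mm is a window with the vial (top at 40 mm) over a beam 24 mm wide, 22 mm high, that can be gripped across; from 36 to 86 mm either side of the middle the top is flat at 42 mm, where it can be pressed. Either end may point at the foot
- bubble (a joint): place of the pale bubble along the vial, m, 0 = centred, positive toward the level's own +x end. It goes to the higher end, 1 mm per milliradian of tilt, comes to rest in about a second and stops at 22.5 mm. Bubble 17 mm long; the black lines stand 11 mm either side of the middle
- stapler: red and black desk stapler, 120 x 32 x 44 mm, left of the scale; a bystander to leave alone; origin mid underside
- box_cutter: yellow box cutter, 131 x 18 x 14 mm, left of the scale; a bystander to leave alone; origin mid underside
- mint_cup: mint-green cup, 70 x 92 x 50 mm, left of the scale at the back; a bystander to leave alone; origin mid underside
- tape_roll: roll of brown packing tape on its flat side, 79 mm across, 37 mm high, right of the scale at the back; a bystander to leave alone; origin mid underside
- red_cup: red cup, 72 x 94 x 56 mm, behind the spirit level on the right; a bystander to leave alone; origin mid underside
- ticket_pad: white pad of lot tickets, 60 x 85 x 19 mm, on the far left; a bystander to leave alone; origin mid underside
Things that resemble listed ones, but are neither listed nor needed, are in the scene too. Several things have the shape of the level; the one meant has the colours described above.

How it is judged:
On the way, in this order (a step that is already met when the one before it is completed fails the run):
1. the tare knob is back at its zero stop while the plate is empty (value of joint tare below 0.07 rad and contact force between level and scale below 0.2 N), for 0.2 s.
2. the spirit level lies on the middle of the plate, pointing at the foot (horizontal distance between level and plate_mid below 0.035 m and angle between the x axis of level and the y axis of plate_mid, either way round below 0.2 rad and z of level in the frame of plate_mid between -0.006 and 0.006 m and angle between level's own z axis and vertical below 0.15 rad and contact force between level and scale above 1 N), for 0.3 s.
3. the foot has been turned until the bubble stands between the lines (horizontal distance between level and plate_mid below 0.035 m and angle between the x axis of level and the y axis of plate_mid, either way round below 0.2 rad and z of level in the frame of plate_mid between -0.006 and 0.006 m and angle between level's own z axis and vertical below 0.15 rad and value of joint bubble between -0.003 and 0.003 m and angle between plate_mid's own z axis and vertical below 0.0045 rad), for 0.4 s.
At the end, for the whole second after the job is handed in: Still pressing the level (over 3.5 N; over 7 N on the plate), the hand at 1 to 2 kg (0.86 to 2.15 allowed); level flat on the plate, within 35 mm of its middle and 0.2 rad of the line to the foot; bubble within 3 mm of the middle, plate within 4.5 mrad of level, tare within 0.07 rad of zero (all of step 3 and value of joint tare below 0.07 rad and value of joint dial between 1.5 and 3.75 rad and contact force between level and scale above 7 N and contact force between any of the fingers, the arm and level above 3.5 N); the arm keeps its last pose, push and grip.
It fails at once if the scale is overloaded: the plate driven on to its stop beyond 3 kg (value of joint dial above 5.3 rad).
It fails at once if the spirit level is tipped over (angle between level's own z axis and vertical above 0.7 rad).
It fails at once if a bystander is disturbed (moved by 3 cm) (distance of any of stapler, box_cutter, mint_cup, tape_roll, red_cup, ticket_pad from where it was at the start of the episode above 0.03 m).
It also fails if it takes over 72 s, if anything falls off the work surface, if the arm or the gripper's body presses on something with over 40 N, if the wrist force passes 120 N, or if a joint passes its speed limit or range.

## Working session

There is one attempt and no reset: what is moved stays moved. The work goes in short steps, Python scripts to look and compute and a tool call to move; the robot and the scene stay as the last step left them, time stands still between calls to the robot, and variables do not carry over. Pictures are saved under pics/ and viewed, and the job is handed in when it is done.

Besides the shell and the picture viewer there is one more tool, called after ">>>" as a command line: name --argument value ..., lists and objects as JSON in quotes. jog_arm: Moves the arm, as the interface text tells. Its arguments: {"type":"object","properties":{"motion":{"type":"array","items":{"type":"array"}},"force":{"type":"number"}},"required":["motion"]}

```bash
mkdir -p pics; cat > h.py <<'E'
import numpy as np, cv2
from scipy.spatial.transform import Rotation as R
from bench import r
def grab(n,tag):
    f=r.grab_frame(n); cv2.imwrite(f'pics/{tag}.png',cv2.cvtColor(f['image'],cv2.COLOR_RGB2BGR)); np.savez(f'/tmp/{tag}.npz',**f); return f
def load(tag): return dict(np.load(f'/tmp/{tag}.npz'))
def rot(f):
    o=np.array(f['orientation']); return R.from_rotvec(o).as_matrix() if o.shape==(3,) else o
def onplane(f,u,v,z):
    d=rot(f)@np.array([(u-f['cx'])/f['fx'],(v-f['cy'])/f['fy'],1]); c=np.array(f['xyz']); return c+d*(z-c[2])/d[2]
def pt(f,u,v):
    z=f['range_z'][int(v),int(u)]; return np.array(f['xyz'])+rot(f)@(np.array([(u-f['cx'])/f['fx'],(v-f['cy'])/f['fy'],1])*z)
def cloud(f):
    v,u=np.mgrid[:384,:512]; z=f['range_z']
    P=np.stack([(u-f['cx'])/f['fx']*z,(v-f['cy'])/f['fy']*z,z],-1)
    return P@rot(f).T+np.array(f['xyz'])
def proj(f,p):
    q=rot(f).T@(np.array(p)-np.array(f['xyz'])); return f['fx']*q[0]/q[2]+f['cx'],f['fy']*q[1]/q[2]+f['cy']
def crop(f,u0,v0,u1,v1,s,tag):
    im=cv2.cvtColor(f['image'],cv2.COLOR_RGB2BGR)[v0:v1,u0:u1]; cv2.imwrite(f'pics/{tag}.png',cv2.resize(im,None,fx=s,fy=s,interpolation=cv2.INTER_CUBIC))
E
python3 - <<'E'
from h import *
for n in ('scene','top'):
    f=grab(n,n+'0'); print(n,f['xyz'],f['orientation'],f['fx'],f['cx'],f['cy'])
o=r.get_obs(); print({k:np.round(v,3) for k,v in o.items()}); print(r.tip_extent)
print(R.from_rotvec(o['orientation']).as_matrix().round(3))
E
```

```text
scene [-0.40807279  0.62372279  1.32110951] [-1.25898164  2.34310097 -0.87528901] 474.6641716619812 254.06429227868387 194.52009855071825
top [0.17883229 0.01558951 1.5523709 ] [-2.0688357   2.14827922 -0.24478063] 455.154278920712 259.1428384311016 193.5506680111932
{'clock': np.float64(0.1), 'joints': array([-1.39 ,  0.478,  0.022,  1.556, -0.011,  1.109, -0.083]), 'qvel': array([-0.001, -0.001, -0.001, -0.002,  0.   , -0.001,  0.002]), 'tau': array([ 4.0000e-03, -5.9776e+01,  1.6140e+00, -2.8196e+01,  1.3000e-02,
        5.0000e-03, -0.0000e+00]), 'tcp_pos': array([0.192, 0.647, 0.249]), 'orientation': array([-1.561,  0.227, -0.227]), 'contact_force': array([-0.773,  0.121, -0.046]), 'moment': array([-0.015, -0.029, -0.007]), 'grip_width': np.float64(0.086)}
0.019
[[ 0.959 -0.     0.285]
 [-0.285 -0.002  0.959]
 [ 0.    -1.    -0.002]]
```

View pics/scene0.png

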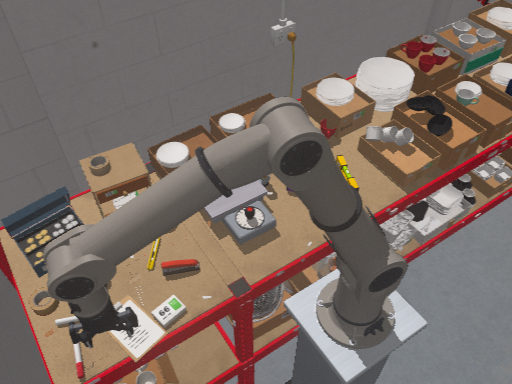

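View pics/top0.png

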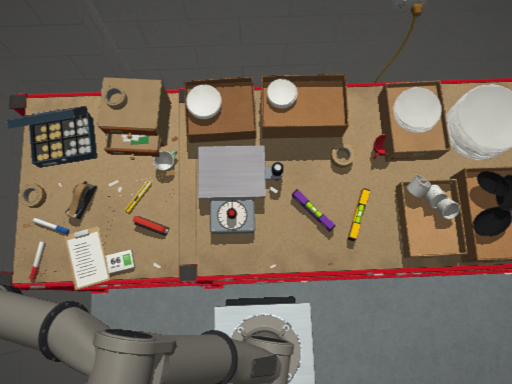

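The top view shows three candidates for the level: a yellow bar at (359,214), a purple level at (313,210) and the yellow box cutter at (138,196). By the description I choose the yellow one at (359,214). The scale plate is at (231,172), the tare knob at (232,213) and the foot knob at (277,170).

```bash
python3 - <<'E'
from h import *
f=load('top0'); s=load('scene0')
crop(f,180,130,390,260,3.8,'c_top')
crop(s,190,140,370,260,4,'c_scene')
for n,u,v in [('level',359,214),('purple',313,210),('plate',231,172),('tare',232,213),('foot',277,170),('tape',342,157),('redcup',380,146),('stap',150,225),('cutter',138,196),('mint',165,160)]: print(n,pt(f,u,v).round(3))
P=cloud(f); im=f['image']; hsv=cv2.cvtColor(im,cv2.COLOR_RGB2HSV)
m=cv2.inRange(hsv,(18,150,120),(35,255,255)); m[:, :300]=0;m[:,400:]=0
n,l,st,c=cv2.connectedComponentsWithStats(m); print(st,c)
ys,xs=np.nonzero(m); q=P[ys,xs]; k=(q[:,2]>0.03)&(q[:,2]<0.05); q=q[k]
print(len(q),q.min(0),q.max(0)); print(cv2.minAreaRect((q[:,:2]*1000).astype(np.float32)))
p=P[(P[...,2]>.06)&(P[...,2]<.08)&(abs(P[...,0]-.62)<.2)&(abs(P[...,1]-.1)<.18)]
print(cv2.minAreaRect((p[:,:2]*1000).astype(np.float32)),p[:,2].mean(),p.min(0),p.max(0))
E
```

```text
level [ 0.435 -0.34   0.042]
purple [ 0.454 -0.186  0.042]
plate [0.589 0.086 0.071]
tare [0.444 0.085 0.099]
foot [ 0.582 -0.067  0.101]
tape [ 0.65  -0.307  0.001]
redcup [ 0.686 -0.447 -0.001]
stap [0.424 0.363 0.041]
cutter [0.531 0.411 0.017]
mint [0.659 0.321 0.009]
[[     0      0    512    384 196333]
 [   359    189     11     16    113]
 [   349    207     12     32    157]
 [   363    209      1      1      1]
 [   361    214      2      1      2]
 [   361    216      1      1      1]
 [   360    218      1      1      1]] [[255.35545731 191.46887686]
 [364.08849558 196.61061947]
 [354.72611465 226.01910828]
 [363.         209.        ]
 [361.5        214.        ]
 [361.         216.        ]
 [360.         218.        ]]
224 [ 0.35453471 -0.38067977  0.0312488 ] [ 0.52255659 -0.30308131  0.04956158]
((437.9956970214844, -343.0129699707031), (24.49201202392578, 172.67791748046875), 69.50379180908203)
((620.975341796875, 77.06398010253906), (398.2146301269531, 316.00433349609375), 0.41449201107025146) 0.06736183388258249 [ 0.42150195 -0.07998803  0.06000642] [0.81996352 0.23643562 0.07998793]
```

```bash
ls pics
```

```text
c_scene.png
c_top.png
scene0.png
top0.png
```

View pics/c_top.png

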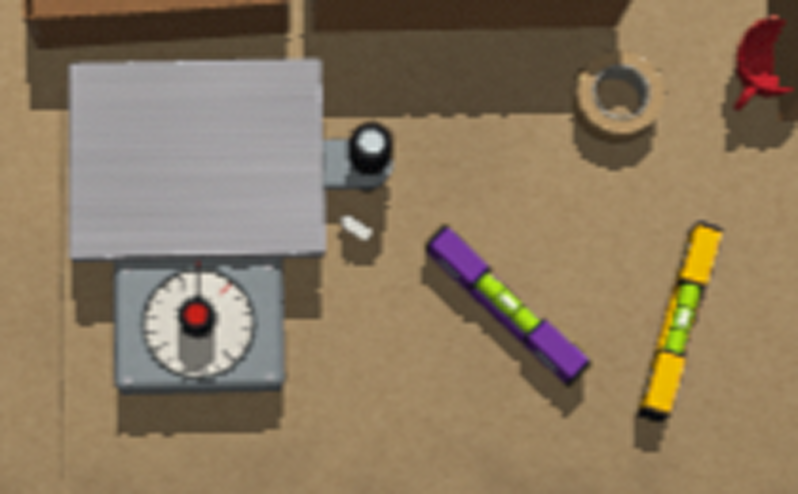

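View pics/c_scene.png

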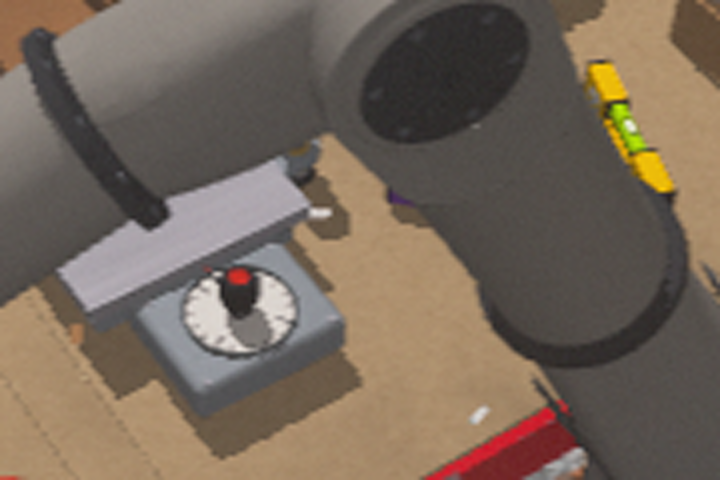

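```bash
cat >> h.py <<'E'
def ray(f,u,v):
    d=rot(f)@np.array([(u-f['cx'])/f['fx'],(v-f['cy'])/f['fy'],1]); return np.array(f['xyz']),d/np.linalg.norm(d)
def tri(f,a,g,b):
    c1,d1=ray(f,*a); c2,d2=ray(g,*b)
    t=np.linalg.lstsq(np.stack([d1,-d2],1),c2-c1,rcond=None)[0]; p,q=c1+d1*t[0],c2+d2*t[1]; return (p+q)/2,np.linalg.norm(p-q)
def comp(m,u,v,w=25):
    z=np.zeros_like(m); z[max(0,v-w):v+w,max(0,u-w):u+w]=m[max(0,v-w):v+w,max(0,u-w):u+w]
    ys,xs=np.nonzero(z); return np.array([xs.mean(),ys.mean()]),len(xs)
E
python3 - <<'E'
from h import *
f=load('top0'); s=load('scene0')
def red(g): h=cv2.cvtColor(g['image'],cv2.COLOR_RGB2HSV); return cv2.inRange(h,(0,170,110),(8,255,255))|cv2.inRange(h,(172,170,110),(180,255,255))
a,n1=comp(red(f),231,213,5); b,n2=comp(red(s),249,210,7)
print('tare cap',a,n1,b,n2,tri(f,a,s,b), onplane(f,*a,.099))
P=cloud(f)
# plate
m=((P[...,2]>.06)&(P[...,2]<.08)).astype(np.uint8); n,l,st,c=cv2.connectedComponentsWithStats(m)
i=l[172,231]; print(st[i])
mm=cv2.morphologyEx((l==i).astype(np.uint8),cv2.MORPH_OPEN,np.ones((7,7)))
q=P[mm>0]; print(cv2.minAreaRect((q[:,:2]*1000).astype(np.float32)), q[:,2].mean())
A=np.c_[q[:,:2],np.ones(len(q))]; print('plane',np.linalg.lstsq(A,q[:,2],rcond=None)[0])
# colour based contour of plate
sub=cv2.cvtColor(f['image'],cv2.COLOR_RGB2HSV); g=cv2.inRange(sub,(0,0,110),(180,45,255)); n,l,st,c=cv2.connectedComponentsWithStats(cv2.morphologyEx(g,cv2.MORPH_OPEN,np.ones((5,5))))
i=l[172,231]; print(st[i]); cnt=max(cv2.findContours((l==i).astype(np.uint8),0,1)[0],key=len)
w=np.array([onplane(f,*p[0],.068)[:2] for p in cnt]); print(cv2.minAreaRect((w*1000).astype(np.float32)))
# foot: cap bright
print('foot px'); 
for v in range(162,184): print(v,[int(f['image'][v,u].mean()) for u in range(268,288)])
m=(P[...,2]>.085)&(P[...,2]<.115)
for u,v in((277,170),(232,213)):
    z=np.zeros_like(m); z[v-10:v+10,u-10:u+10]=1; q=P[m&z]; print(len(q),q.mean(0),q.min(0),q.max(0))
E
```

```text
tare cap [231.         212.17391304] 23 [249.2 208.8] 15 (array([0.44820775, 0.08905831, 0.09510383]), np.float64(0.002034675967204024)) [0.44677037 0.08812522 0.099     ]
[ 198  145   68   54 3414]
((594.0855712890625, 84.97113800048828), (225.731201171875, 181.00875854492188), 88.74378967285156) 0.06799449673914613
plane [0.00211734 0.0069597  0.06613213]
[ 198  145   73   53 3518]
((594.6871337890625, 76.08480072021484), (244.19044494628906, 179.3325653076172), 89.0745620727539)
foot px
162 [136, 137, 137, 134, 134, 132, 120, 93, 69, 61, 62, 76, 108, 134, 137, 137, 135, 132, 132, 132]
163 [137, 137, 138, 135, 131, 107, 59, 46, 50, 52, 53, 40, 55, 87, 116, 134, 137, 135, 132, 133]
164 [136, 136, 136, 126, 97, 56, 42, 87, 127, 140, 137, 86, 44, 45, 81, 118, 133, 131, 130, 130]
165 [132, 131, 133, 124, 84, 38, 77, 153, 199, 201, 202, 177, 110, 40, 52, 99, 127, 130, 132, 132]
166 [123, 124, 125, 106, 46, 38, 113, 181, 205, 205, 207, 203, 165, 61, 46, 91, 125, 131, 132, 132]
167 [144, 144, 134, 94, 29, 49, 138, 205, 205, 205, 205, 205, 177, 75, 37, 87, 129, 131, 131, 129]
168 [146, 146
[... 1000 characters left out ...]
134, 133, 136, 136]
179 [69, 68, 67, 62, 63, 60, 55, 46, 46, 43, 50, 60, 63, 77, 109, 135, 134, 134, 134, 134]
180 [70, 69, 70, 71, 73, 72, 66, 54, 45, 49, 62, 70, 72, 76, 103, 134, 135, 134, 133, 129]
181 [72, 75, 74, 74, 73, 73, 72, 73, 70, 69, 71, 71, 74, 77, 102, 133, 134, 132, 129, 128]
182 [72, 74, 75, 73, 74, 74, 76, 75, 72, 72, 72, 70, 71, 75, 107, 136, 133, 132, 130, 130]
183 [71, 71, 72, 73, 74, 75, 73, 74, 73, 74, 73, 71, 74, 99, 130, 134, 130, 131, 131, 131]
117 [ 0.59011128 -0.06942989  0.10220598] [ 0.57213349 -0.08811931  0.08504947] [ 0.61150157 -0.05107728  0.11398721]
83 [0.44479487 0.08596174 0.09798264] [0.42905663 0.07183209 0.08703731] [0.46158231 0.10142255 0.10798307]
```

```bash
cat >> h.py <<'E'
def st():
    o=r.get_obs(); M=R.from_rotvec(o['orientation']).as_matrix()
    print('t',round(float(o['clock']),2),'p',np.round(o['tcp_pos'],4),'phi',round(float(np.degrees(np.arctan2(M[1,2],M[0,2]))),2),'tilt',np.degrees([M[0,1],M[1,1]]).round(2),'F',np.round(o['contact_force'],1),'w',round(float(o['grip_width']),4),'j7',round(float(o['joints'][6]),2))
    return o,M
def plan(target,phi):
    o,M=st(); ph=np.degrees(np.arctan2(M[1,2],M[0,2])); turn=-(phi-ph)  # about tool y
    M2=M@R.from_rotvec([0,np.radians(turn),0]).as_matrix(); d=np.array(target)-o['tcp_pos']
    print('turn y deg',round(turn,2),'then shift mm',(M2.T@d*1000).round(1),'| shift before turning',(M.T@d*1000).round(1),'len',np.linalg.norm(d).round(3))
E
python3 - <<'E'
from h import *
f=load('top0'); plan((0.446,0.0875,0.25),65)
print(onplane(f,277.3,167.0,.104))
E
```

```text
t 0.1 p [0.1921 0.6466 0.2494] phi 73.46 tilt [-0.02 -0.09] F [-0.8  0.1 -0. ] w 0.0857 j7 -0.08
turn y deg 8.46 then shift mm [ 4.664e+02  2.000e-01 -3.994e+02] | shift before turning [ 4.026e+02  2.000e-01 -4.636e+02] len 0.614
[ 0.59179205 -0.06878335  0.104     ]
```

>>> jog_arm --motion '[[1,[0,0,0],[0,4.2,0]],[1,[0,0,0],[0,4.2,0]],[1,[0.026,0,-0.022],[0,0,0]],[1,[0.026,0,-0.022],[0,0,0]],[1,[0.026,0,-0.022],[0,0,0]],[1,[0.026,0,-0.022],[0,0,0]],[1,[0.026,0,-0.022],[0,0,0]],[1,[0.026,0,-0.022],[0,0,0]],[1,[0.026,0,-0.022],[0,0,0]],[1,[0.026,0,-0.022],[0,0,0]]]' --force 30

```text
clock: 0.93
tcp_pos: [0.3069, 0.3979, 0.25]
orientation: [-1.544, 0.342, -0.341]
contact_force: [1.3, 0.1, -0.2]
grip_width: 0.0855
```

>>> jog_arm --motion '[[1,[0.026,0,-0.022],[0,0,0]],[1,[0.026,0,-0.022],[0,0,0]],[1,[0.026,0,-0.022],[0,0,0]],[1,[0.026,0,-0.022],[0,0,0]],[1,[0.026,0,-0.022],[0,0,0]],[1,[0.026,0,-0.022],[0,0,0]],[1,[0.026,0,-0.022],[0,0,0]],[1,[0.026,0,-0.022],[0,0,0]],[1,[0,0,0],[0,0,0]],[1,[0,0,0],[0,0,0]]]'

```text
clock: 1.77
tcp_pos: [0.4213, 0.1506, 0.2502]
orientation: [-1.543, 0.345, -0.345]
contact_force: [-0.8, 0.2, -1.2]
grip_width: 0.0854
```

```bash
python3 - <<'E'
from h import *
plan((0.446,0.0875,0.15),65)
s=grab('scene','scene1')
E
```

```text
t 1.77 p [0.4213 0.1506 0.2502] phi 64.79 tilt [-0.02 -0.01] F [-0.8  0.2 -1.2] w 0.0854 j7 0.69
turn y deg -0.21 then shift mm [ 49.1 100.2 -46.7] | shift before turning [ 49.2 100.2 -46.5] len 0.121
```

View pics/scene1.png

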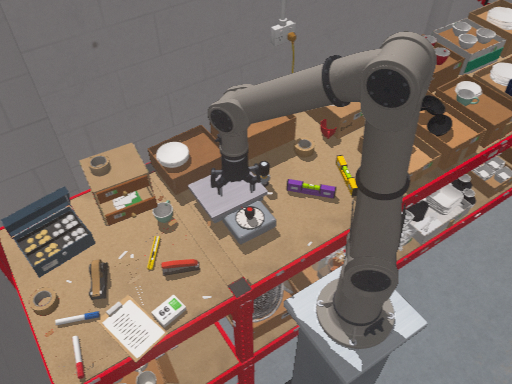

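The scene view shows the hand above the scale. The yellow level is clear at (346,174), the tare knob at (249,212) and the foot at (264,167). I'm descending on the tare knob.

>>> jog_arm --motion '[[1,[0.0245,0,-0.0235],[0,0,0]],[1,[0.0245,0,-0.0235],[0,0,0]],[1,[0,0.025,0],[0,0,0]],[1,[0,0.035,0],[0,0,0]],[1,[0,0.035,0],[0,0,0]],[1,[0,0.025,0],[0,0,0]],[1,[0,0.02,0],[0,0,0]],[1,[0,0.018,0],[0,0,0]],[1,[0,0,0],[0,0,0]],[1,[0,0,0],[0,0,0]]]'

```text
clock: 2.65
tcp_pos: [0.4447, 0.0901, 0.0917]
orientation: [-1.545, 0.342, -0.338]
contact_force: [0.3, 0.6, -0.1]
grip_width: 0.0853
```

```bash
python3 - <<'E'
from h import *
plan((0.446,0.0875,0.09),65)
s=grab('scene','scene2'); crop(s,190,140,330,250,5,'c2')
s=grab('top','top2'); crop(s,190,130,330,250,5,'c2t')
E
```

```text
t 2.65 p [0.4447 0.0901 0.0917] phi 65.17 tilt [-0.14 -0.04] F [ 0.3  0.6 -0.1] w 0.0853 j7 1.02
turn y deg 0.17 then shift mm [ 2.3  1.7 -1.8] | shift before turning [ 2.3  1.7 -1.8] len 0.003
```

View pics/c2.png

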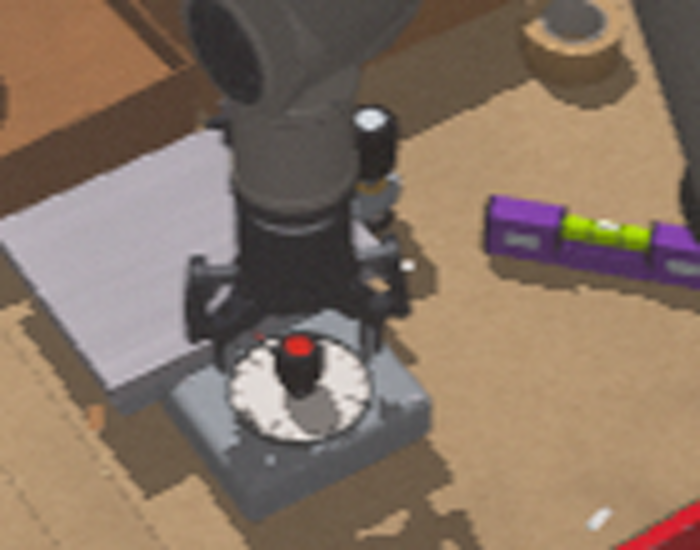

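View pics/c2t.png

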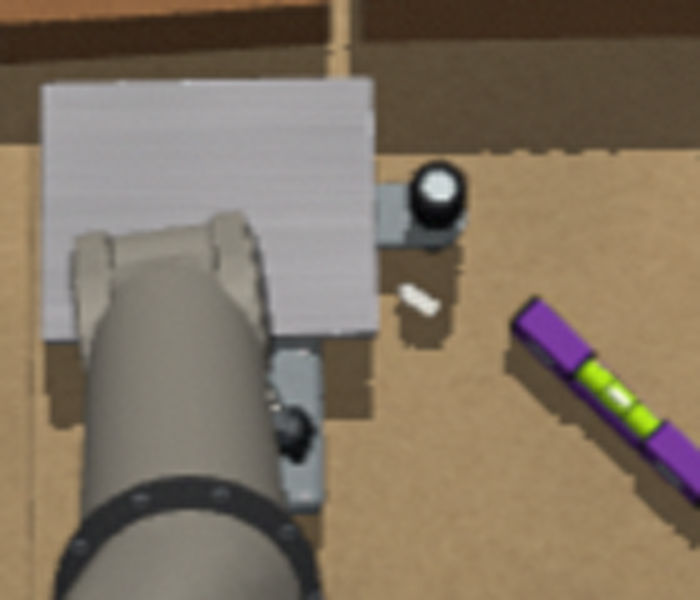

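```bash
python3 - <<'E'
from h import *
s=load('scene2'); o,M=st(); p=np.array(o['tcp_pos'])
for q in (p,p+M[:,2]*.043,p-M[:,2]*.043): 
  u,v=proj(s,q); print((u-190)*5,(v-140)*5)
E
```

```text
t 2.75 p [0.4461 0.0901 0.0931] phi 65.12 tilt [0.06 0.04] F [-0.3  0.  -0.4] w 0.0852 j7 1.02
297.9888248389823 348.96036688724894
234.17985129645075 356.54600532087727
361.479015886826 341.4126254547698
```

>>> jog_arm --motion '[[1,[0.001,0.003,-0.002],[0,0,0]],[0,[0,0,0],[0,0,0]],[0,[0,0,0],[0,0,0]],[0,[0,0,0],[0,0,0]],[0,[0,0,0],[0,0,0]],[0,[0,0,0],[0,0,0]],[0,[0,0,0],[0,0,0]],[0,[0,0,0],[0,0,0]]]' --force 20

```text
clock: 3.42
tcp_pos: [0.4466, 0.0883, 0.09]
orientation: [-1.542, 0.34, -0.342]
contact_force: [-0.1, 3.8, 6.3]
grip_width: 0.0308
```

```bash
python3 - <<'E'
from h import *
st()
f=load('top0');crop(f,205,190,260,240,12,'dial0')
E
```

```text
t 3.42 p [0.4466 0.0883 0.09  ] phi 65.1 tilt [0.12 0.11] F [-0.1  3.8  6.3] w 0.0308 j7 1.03
```

View pics/dial0.png

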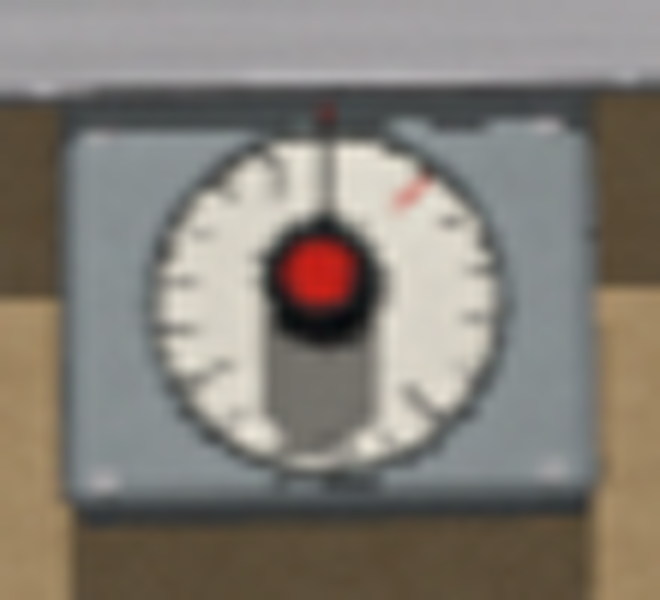

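The red line on the card is at (412,190) in the crop. With the dial centre at (325,303) that is about 0.66 rad (38°) clockwise of the index. I'll turn the knob counter-clockwise a bit more than that.

>>> jog_arm --motion '[[0,[0,0,0],[0,-5,0]],[0,[0,0,0],[0,-6,0]],[0,[0,0,0],[0,-6,0]],[0,[0,0,0],[0,-6,0]],[0,[0,0,0],[0,-6,0]],[0,[0,0,0],[0,-5,0]],[0,[0,0,0],[0,-3,0]],[0,[0,0,0],[0,0,0]],[0,[0,0,0],[0,0,0]]]'

```text
clock: 4.17
tcp_pos: [0.4467, 0.0888, 0.09]
orientation: [-1.562, -0.168, 0.164]
contact_force: [-0.5, 6.1, 4.0]
grip_width: 0.031
```

```bash
python3 - <<'E'
from h import *
o,M=st(); print(np.round(o['moment'],2))
s=grab('scene','scene3'); crop(s,220,185,280,235,12,'c3')
E
```

```text
t 4.17 p [0.4467 0.0888 0.09  ] phi 102.15 tilt [0.14 0.14] F [-0.5  6.1  4. ] w 0.031 j7 1.56
[1.32 0.01 0.04]
```

View pics/c3.png

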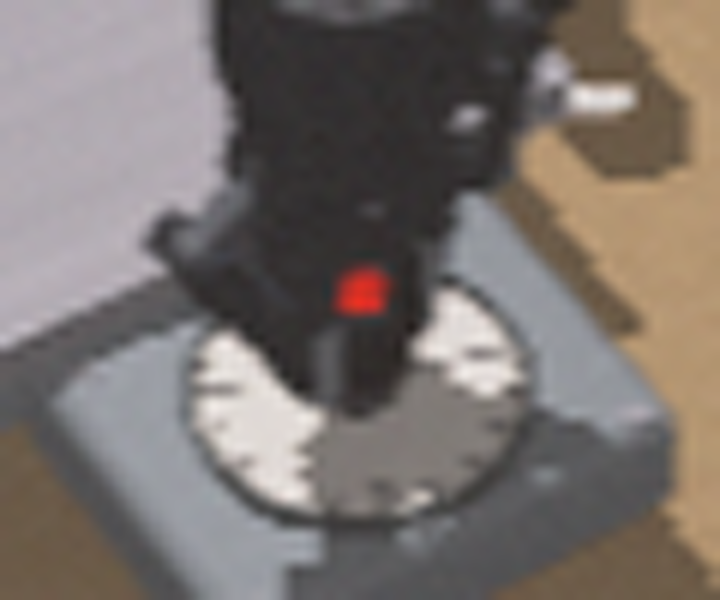

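>>> jog_arm --motion '[[0,[0,0,0],[0,-1.5,0]],[0,[0,0,0],[0,-1.5,0]],[0,[0,0,0],[0,-1,0]],[0,[0,0,0],[0,0,0]]]'

```text
clock: 4.55
tcp_pos: [0.4469, 0.0889, 0.09]
orientation: [-1.557, -0.223, 0.218]
contact_force: [0.8, 6.0, 3.5]
grip_width: 0.0309
```

```bash
python3 - <<'E'
from h import *
o,M=st(); print(np.round(o['moment'],2))
E
```

```text
t 4.55 p [0.4469 0.0889 0.09  ] phi 106.08 tilt [0.15 0.17] F [0.8 6.  3.5] w 0.0309 j7 1.62
[ 1.44 -0.13 -0.45]
```

The z moment jumped to -0.45 N m, so the knob is on its stop. I'm releasing and lifting.

>>> jog_arm --motion '[[1,[0,0,0],[0,0,0]],[1,[0,0,0],[0,0,0]],[1,[0,0,0],[0,0,0]],[1,[0,-0.02,0],[0,0,0]],[1,[0,-0.03,0],[0,0,0]],[1,[0,-0.035,0],[0,0,0]],[1,[0,-0.035,0],[0,0,0]],[1,[0,-0.03,0],[0,0,0]],[1,[0,0,0],[0,0,0]]]'

```text
clock: 5.3
tcp_pos: [0.4485, 0.0872, 0.2447]
orientation: [-1.558, -0.226, 0.212]
contact_force: [0.9, 1.0, -0.1]
grip_width: 0.0853
```

```bash
python3 - <<'E'
from h import *
st()
s=grab('scene','scene4'); crop(s,220,185,280,235,12,'c4')
f=load('top0')
def yel(g): h=cv2.cvtColor(g['image'],cv2.COLOR_RGB2HSV); return cv2.inRange(h,(18,140,110),(35,255,255))
P=cloud(s); m=yel(s); ys,xs=np.nonzero(m); q=P[ys,xs]; k=(abs(q[:,0]-.438)<.12)&(abs(q[:,1]+.34)<.08)&(q[:,2]>.036)&(q[:,2]<.052)
print('scene',cv2.minAreaRect((q[k][:,:2]*1000).astype(np.float32)),q[k].mean(0))
# yellow end-block centroids & vial in both views
crop(s,325,145,370,200,12,'lvl_s'); crop(f,340,180,380,245,10,'lvl_t')
E
```

```text
t 5.3 p [0.4485 0.0872 0.2447] phi 106.0 tilt [0.5  0.19] F [ 0.9  1.  -0.1] w 0.0853 j7 1.55
scene ((437.8199462890625, -338.6656799316406), (26.075458526611328, 174.12954711914062), 70.0423355102539) [ 0.42933859 -0.33541495  0.04160435]
```

View pics/c4.png

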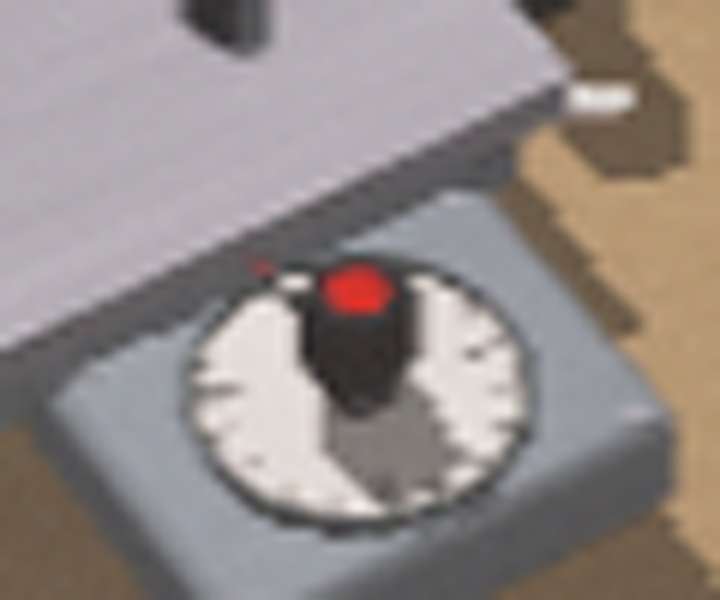

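View pics/lvl_s.png

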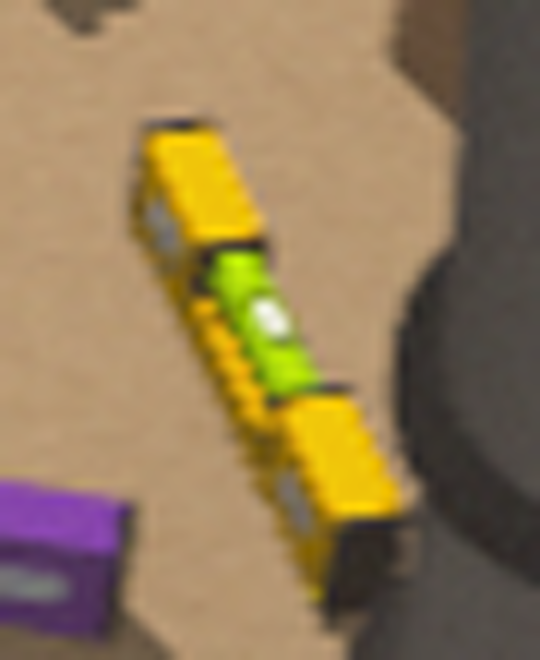

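View pics/lvl_t.png

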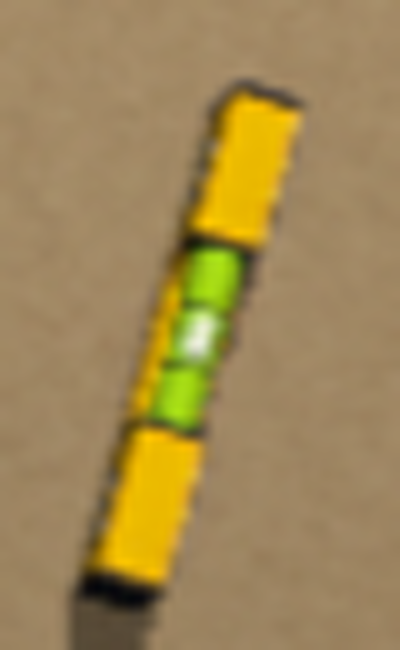

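```bash
python3 - <<'E'
from h import *
f=load('top0'); s=load('scene4')
print(tri(f,(359.9,213.7),s,(347.2,171.7)), onplane(f,359.9,213.7,.04))
# foot cap: top vs scene
for g,c in ((f,(277,167)),(s,(264,165))):
    m=cv2.inRange(g['image'],(165,165,165),(255,255,255)); print(comp(m,*c,6))
plan((0.438,-0.341,0.2447),69.5)
E
```

```text
(array([ 0.43897744, -0.34416329,  0.03192408]), np.float64(0.0038930292923217568)) [ 0.4362083  -0.34360547  0.04      ]
(array([277.45454545, 166.86363636]), 22)
(array([264.33333333, 163.5       ]), 12)
t 5.35 p [0.4473 0.0871 0.242 ] phi 106.02 tilt [0.33 0.13] F [ 0.   1.1 -0.8] w 0.0856 j7 1.55
turn y deg 36.52 then shift mm [ 141.2   -3.7 -404.2] | shift before turning [-127.1   -3.7 -408.9] len 0.428
```

>>> jog_arm --motion '[[1,[0,0,0],[0,6,0]],[1,[0,0,0],[0,6.2,0]],[1,[0,0,0],[0,6.2,0]],[1,[0,0,0],[0,6.2,0]],[1,[0,0,0],[0,6,0]],[1,[0,0,0],[0,6,0]],[1,[0.0118,0,-0.0338],[0,0,0]],[1,[0.0118,0,-0.0338],[0,0,0]],[1,[0.0118,0,-0.0338],[0,0,0]],[1,[0.0118,0,-0.0338],[0,0,0]]]'

```text
clock: 6.18
tcp_pos: [0.441, -0.0579, 0.2379]
orientation: [-1.553, 0.283, -0.279]
contact_force: [0.6, 0.8, 0.7]
grip_width: 0.0855
```

>>> jog_arm --motion '[[1,[0.0118,0,-0.0338],[0,0,0]],[1,[0.0118,0,-0.0338],[0,0,0]],[1,[0.0118,0,-0.0338],[0,0,0]],[1,[0.0118,0,-0.0338],[0,0,0]],[1,[0.0118,0,-0.0338],[0,0,0]],[1,[0.0118,0,-0.0338],[0,0,0]],[1,[0.0118,0,-0.0338],[0,0,0]],[1,[0.0118,0,-0.0338],[0,0,0]],[1,[0,0,0],[0,0,0]],[1,[0,0,0],[0,0,0]]]'

```text
clock: 7.02
tcp_pos: [0.4339, -0.3445, 0.2377]
orientation: [-1.553, 0.288, -0.283]
contact_force: [-0.4, 1.6, 0.4]
grip_width: 0.0849
```

```bash
python3 - <<'E'
from h import *
plan((0.438,-0.342,0.10),69.5)
s=grab('scene','scene5'); crop(s,290,110,420,220,5,'c5')
t=grab('top','top5'); crop(t,180,130,260,250,5,'c5t')
E
```

```text
t 7.02 p [ 0.4339 -0.3445  0.2377] phi 69.17 tilt [-0.19 -0.01] F [-0.4  1.6  0.4] w 0.0849 j7 1.96
turn y deg -0.33 then shift mm [  3.4 137.7   4. ] | shift before turning [  3.4 137.7   4. ] len 0.138
```

View pics/c5.png

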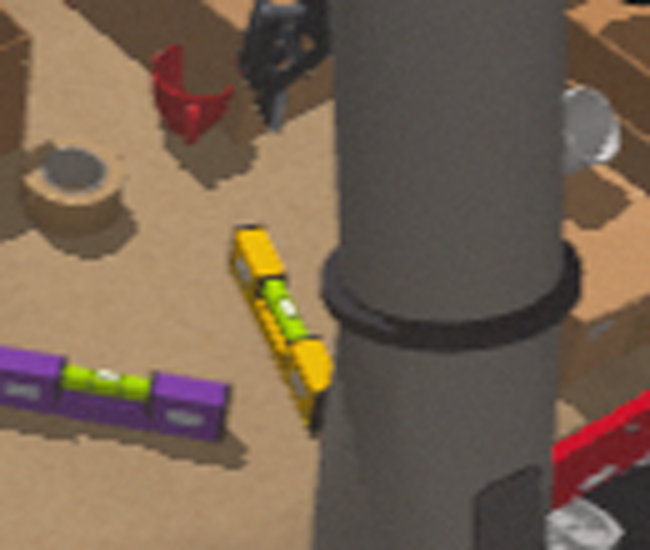

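View pics/c5t.png

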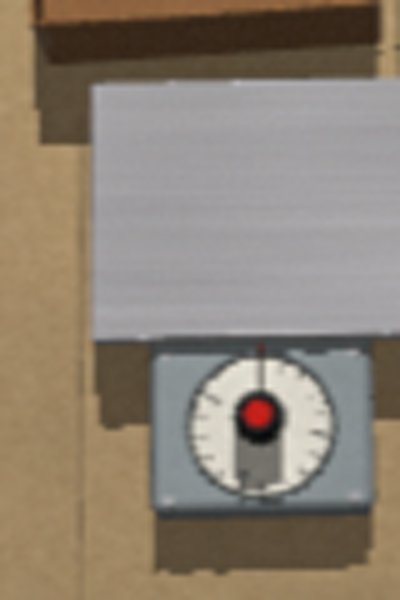

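The top view shows the tare red line under the hand at the index, so the tare is at zero. The hand is over the level; descending.

>>> jog_arm --motion '[[1,[0.0035,0.02,0.004],[0,-0.3,0]],[1,[0,0.036,0],[0,0,0]],[1,[0,0.036,0],[0,0,0]],[1,[0,0.036,0],[0,0,0]],[1,[0,0.03,0],[0,0,0]],[1,[0,0.03,0],[0,0,0]],[1,[0,0,0],[0,0,0]],[1,[0,0,0],[0,0,0]]]'

```text
clock: 7.78
tcp_pos: [0.4398, -0.338, 0.0503]
orientation: [-1.551, 0.279, -0.273]
contact_force: [0.6, -0.5, 0.3]
grip_width: 0.0851
```

```bash
python3 - <<'E'
from h import *
plan((0.438,-0.342,0.022),69.5)
s=grab('scene','scene6'); crop(s,300,120,400,220,6,'c6')
t=grab('top','top6'); crop(t,300,160,420,270,6,'c6t')
E
```

```text
t 7.78 p [ 0.4398 -0.338   0.0503] phi 69.85 tilt [-0.19  0.14] F [ 0.6 -0.5  0.3] w 0.0851 j7 2.12
turn y deg 0.35 then shift mm [-0.2 28.3 -4.4] | shift before turning [-0.2 28.3 -4.4] len 0.029
```

View pics/c6.png

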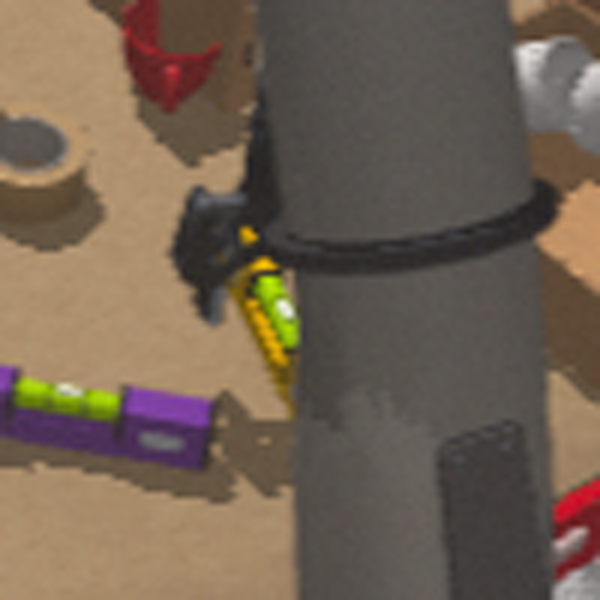

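View pics/c6t.png

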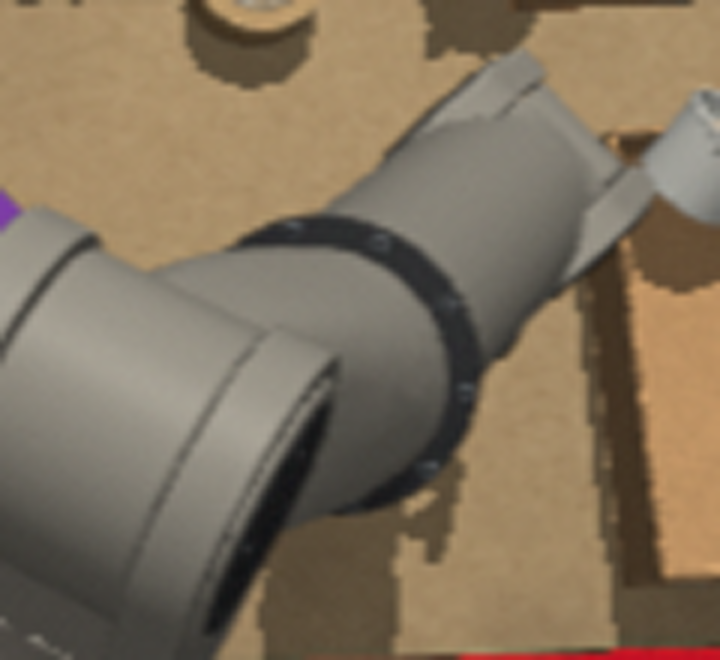

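```bash
python3 - <<'E'
from h import *
s=load('scene6'); o,M=st(); p=np.array(o['tcp_pos']); 
tip=p+M[:,1]*.006
for n,q in (('tcp',p),('f+',tip+M[:,2]*.043),('f-',tip-M[:,2]*.043),('levelmid',np.array([.438,-.342,.04]))): 
  u,v=proj(s,q); print(n,(u-300)*6,(v-120)*6,q.round(3))
print(pt(s,300+205/6,120+300/6),pt(s,300+200/6,120+230/6))
E
```

```text
t 7.88 p [ 0.4415 -0.34    0.0528] phi 69.81 tilt [ 0.1  -0.04] F [ 0.4  0.2 -0.1] w 0.0855 j7 2.12
tcp 283.23438479378297 287.4937899933305 [ 0.442 -0.34   0.053]
f+ 216.3556560677016 305.88701763042235 [ 0.456 -0.3    0.047]
f- 346.9374236752616 282.6605556893306 [ 0.427 -0.38   0.047]
levelmid 286.5445637167411 303.9407930299368 [ 0.438 -0.342  0.04 ]
[ 0.45098784 -0.28307698  0.06612288] [ 0.44906773 -0.26679795  0.13643278]
```

>>> jog_arm --motion '[[1,[-0.002,0.014,-0.003],[0,0,0]],[1,[0,0.012,0],[0,0,0]],[1,[0,0,0],[0,0,0]],[1,[0,0,0],[0,0,0]]]'

```text
clock: 8.22
tcp_pos: [0.4379, -0.342, 0.0258]
orientation: [-1.553, 0.277, -0.277]
contact_force: [1.1, -0.1, 0.9]
grip_width: 0.0854
```

```bash
python3 - <<'E'
from h import *
plan((0.438,-0.342,0.0225),69.5)
E
```

```text
t 8.22 p [ 0.4379 -0.342   0.0258] phi 69.76 tilt [0.02 0.01] F [ 1.1 -0.1  0.9] w 0.0854 j7 2.15
turn y deg 0.26 then shift mm [0.1 3.3 0.1] | shift before turning [0.1 3.3 0.1] len 0.003
```

>>> jog_arm --motion '[[1,[0,0.003,0],[0,0,0]],[0,[0,0,0],[0,0,0]],[0,[0,0,0],[0,0,0]],[0,[0,0,0],[0,0,0]],[0,[0,0,0],[0,0,0]],[0,[0,0,0],[0,0,0]],[0,[0,0,0],[0,0,0]],[0,[0,0,0],[0,0,0]],[0,[0,0,0],[0,0,0]]]' --force 40

```text
clock: 8.97
tcp_pos: [0.4378, -0.3422, 0.0226]
orientation: [-1.553, 0.277, -0.278]
contact_force: [-1.4, 1.7, 5.7]
grip_width: 0.0228
```

```bash
python3 - <<'E'
from h import *
st()
E
```

```text
t 8.97 p [ 0.4378 -0.3422  0.0226] phi 69.75 tilt [0.02 0.  ] F [-1.4  1.7  5.7] w 0.0228 j7 2.15
```

Gripped at a width of 22.8 mm. I'm lifting about 12 cm, then checking.

>>> jog_arm --motion '[[0,[0,-0.006,0],[0,0,0]],[0,[0,-0.015,0],[0,0,0]],[0,[0,-0.03,0],[0,0,0]],[0,[0,-0.035,0],[0,0,0]],[0,[0,-0.035,0],[0,0,0]],[0,[0,-0.035,0],[0,0,0]],[0,[0,-0.01,0],[0,0,0]],[0,[0,0,0],[0,0,0]]]'

```text
clock: 9.63
tcp_pos: [0.4388, -0.3432, 0.191]
orientation: [-1.554, 0.273, -0.282]
contact_force: [0.8, 0.6, -2.5]
grip_width: 0.0231
```

```bash
python3 - <<'E'
from h import *
plan((0.594,0.085,0.188),-1.1)
s=grab('scene','scene7'); crop(s,270,80,420,220,5,'c7')
E
```

```text
t 9.63 p [ 0.4388 -0.3432  0.191 ] phi 69.74 tilt [ 0.28 -0.13] F [ 0.8  0.6 -2.5] w 0.0231 j7 2.01
turn y deg 70.84 then shift mm [-431.1    2.8  146.9] | shift before turning [ -2.7   2.8 455.4] len 0.455
```

View pics/c7.png

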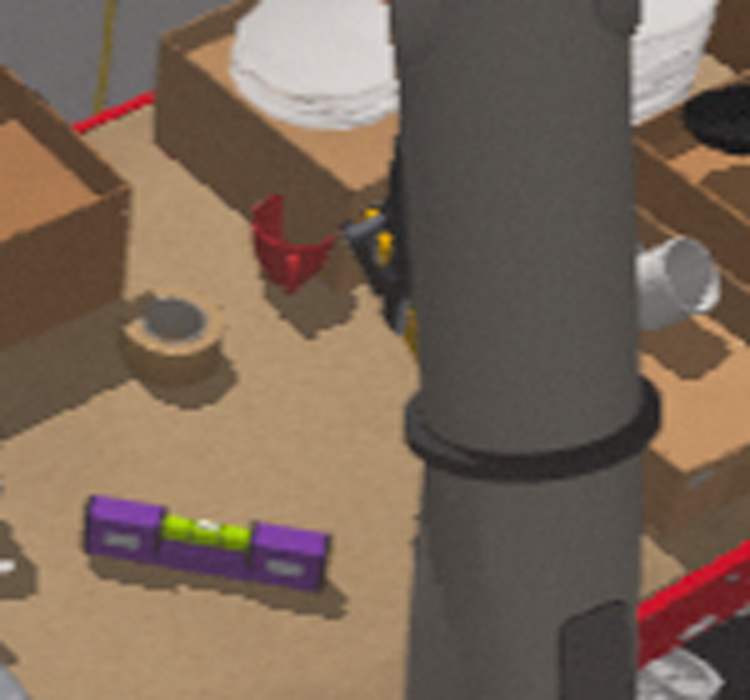

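>>> jog_arm --motion '[[0,[0,0,0.02],[0,0,0]],[0,[0,0,0.035],[0,0,0]],[0,[0,0,0.035],[0,0,0]],[0,[0,0,0.035],[0,0,0]],[0,[0,0,0.035],[0,0,0]],[0,[0,0,0.035],[0,0,0]],[0,[0,0,0.035],[0,0,0]],[0,[0,0,0.035],[0,0,0]],[0,[0,0,0.035],[0,0,0]],[0,[0,0,0.035],[0,0,0]]]'

```text
clock: 10.52
tcp_pos: [0.552, -0.026, 0.1854]
orientation: [-1.554, 0.281, -0.273]
contact_force: [0.5, -0.2, -3.0]
grip_width: 0.0231
```

>>> jog_arm --motion '[[0,[0,0,0.035],[0,0,0]],[0,[0,0,0.035],[0,0,0]],[0,[0,0,0.03],[0,0,0]],[0,[0,0,0.02],[0,0,0]],[0,[0,0,0],[0,5,0]],[0,[0,0,0],[0,7,0]],[0,[0,0,0],[0,7,0]],[0,[0,0,0],[0,7,0]],[0,[0,0,0],[0,7,0]],[0,[0,0,0],[0,7,0]]]'

```text
clock: 11.35
tcp_pos: [0.5932, 0.0845, 0.1851]
orientation: [-1.413, 0.827, -0.821]
contact_force: [0.3, -1.0, -3.0]
grip_width: 0.0231
```

>>> jog_arm --motion '[[0,[0,0,0],[0,7,0]],[0,[0,0,0],[0,7,0]],[0,[0,0,0],[0,7,0]],[0,[0,0,0],[0,6,0]],[0,[0,0,0],[0,3,0]],[0,[0,0,0],[0,0,0]],[0,[0,0,0],[0,0,0]]]'

```text
clock: 11.93
tcp_pos: [0.5937, 0.0846, 0.186]
orientation: [-1.212, 1.213, -1.21]
contact_force: [-0.7, 0.5, -2.0]
grip_width: 0.0235
```

```bash
python3 - <<'E'
from h import *
plan((0.594,0.085,0.12),-1.1)
s=grab('scene','scene8'); crop(s,170,90,330,230,5,'c8')
t=grab('top','top8'); crop(t,180,100,330,220,5,'c8t')
E
```

```text
t 11.93 p [0.5937 0.0846 0.186 ] phi -0.14 tilt [-0.22 -0.1 ] F [-0.7  0.5 -2. ] w 0.0235 j7 0.13
turn y deg 0.96 then shift mm [-0.5 66.   0.5] | shift before turning [-0.5 66.   0.5] len 0.066
```

View pics/c8.png

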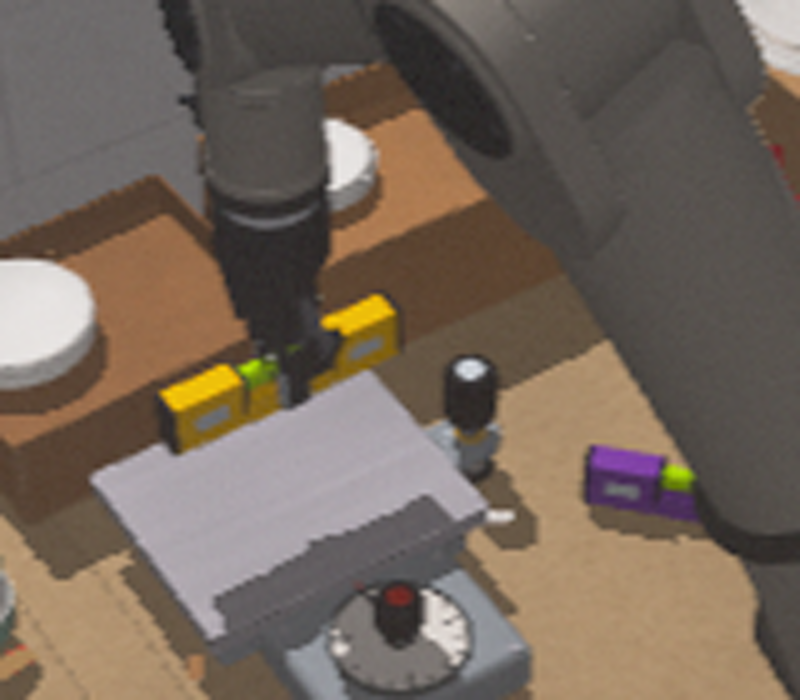

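View pics/c8t.png

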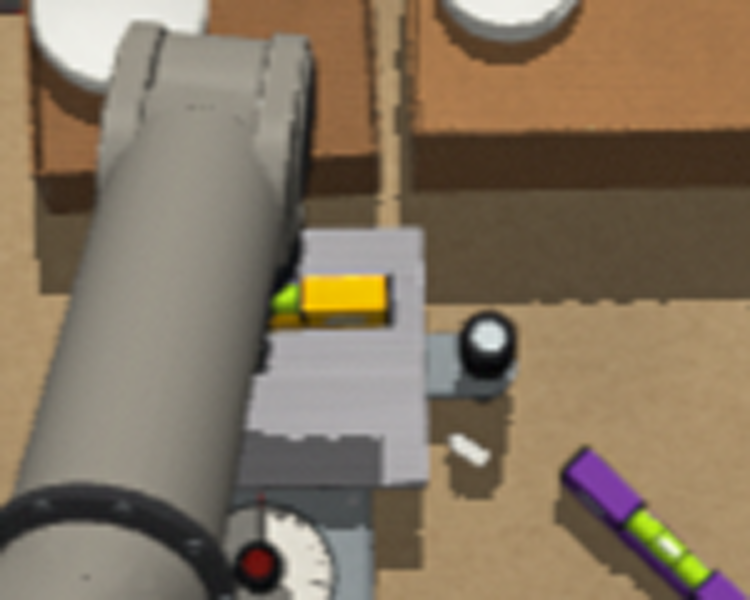

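The level hangs straight over the plate, pointing at the foot, which is at (470,390) in the scene crop. Lowering.

>>> jog_arm --motion '[[0,[-0.0005,0.02,0.0005],[0,1,0]],[0,[0,0.03,0],[0,0,0]],[0,[0,0.025,0],[0,0,0]],[0,[0,0.012,0],[0,0,0]],[0,[0,0.003,0],[0,0,0]],[0,[0,0,0],[0,0,0]],[0,[0,0,0],[0,0,0]]]'

```text
clock: 12.62
tcp_pos: [0.5965, 0.085, 0.0994]
orientation: [-1.197, 1.224, -1.226]
contact_force: [0.1, 0.2, -2.7]
grip_width: 0.0229
```

```bash
python3 - <<'E'
from h import *
t=load('top8'); print(onplane(t,180+388/5,100+300/5,.203))
plan((0.594,0.085,0.091),-1.1)
E
```

```text
[ 0.58823735 -0.00322614  0.203     ]
t 12.62 p [0.5965 0.085  0.0994] phi -1.25 tilt [0.1  0.01] F [ 0.1  0.2 -2.7] w 0.0229 j7 0.19
turn y deg -0.15 then shift mm [ 0.   8.4 -2.5] | shift before turning [ 0.   8.4 -2.5] len 0.009
```

>>> jog_arm --motion '[[0,[0,0.004,-0.002],[0,0,0]],[0,[0,0.003,0],[0,0,0]],[0,[0,0.002,0],[0,0,0]],[0,[0,0,0],[0,0,0]],[0,[0,0,0],[0,0,0]]]'

```text
clock: 13.03
tcp_pos: [0.5939, 0.0854, 0.0897]
orientation: [-1.198, 1.225, -1.225]
contact_force: [0.7, -0.1, -0.7]
grip_width: 0.0232
```

```bash
python3 - <<'E'
from h import *
st()
E
```

```text
t 13.03 p [0.5939 0.0854 0.0897] phi -1.24 tilt [0.04 0.03] F [ 0.7 -0.1 -0.7] w 0.0232 j7 0.19
```

Force dropped from -2.7 to -0.7 N, so the level rests on the plate. Releasing.

>>> jog_arm --motion '[[0,[0,0.0006,0],[0,0,0]],[0.5,[0,0,0],[0,0,0]],[0.5,[0,0,0],[0,0,0]],[0.6,[0,0,0],[0,0,0]],[0.6,[0,0,0],[0,0,0]],[0.6,[0,-0.015,0],[0,0,0]],[0.6,[0,-0.03,0],[0,0,0]],[0.6,[0,-0.035,0],[0,0,0]],[0.6,[0,-0.03,0],[0,0,0]],[0.6,[0,0,0],[0,0,0]]]'

```text
clock: 13.87
tcp_pos: [0.5971, 0.0848, 0.2047]
orientation: [-1.19, 1.22, -1.228]
contact_force: [0.9, 0.1, 0.4]
grip_width: 0.0511
```

```bash
python3 - <<'E'
from h import *
st()
s=grab('scene','scene9'); crop(s,190,130,310,230,6,'c9')
plan((0.5915,-0.069,0.2),20)
E
```

```text
t 13.87 p [0.5971 0.0848 0.2047] phi -1.29 tilt [0.53 0.13] F [0.9 0.1 0.4] w 0.0511 j7 0.1
t 13.92 p [0.5957 0.0852 0.202 ] phi -1.26 tilt [0.35 0.11] F [ 0.2 -1.5 -1.1] w 0.0515 j7 0.1
turn y deg -21.26 then shift mm [143.4   1.7 -56.7] | shift before turning [154.2   1.7  -0.8] len 0.154
```

View pics/c9.png

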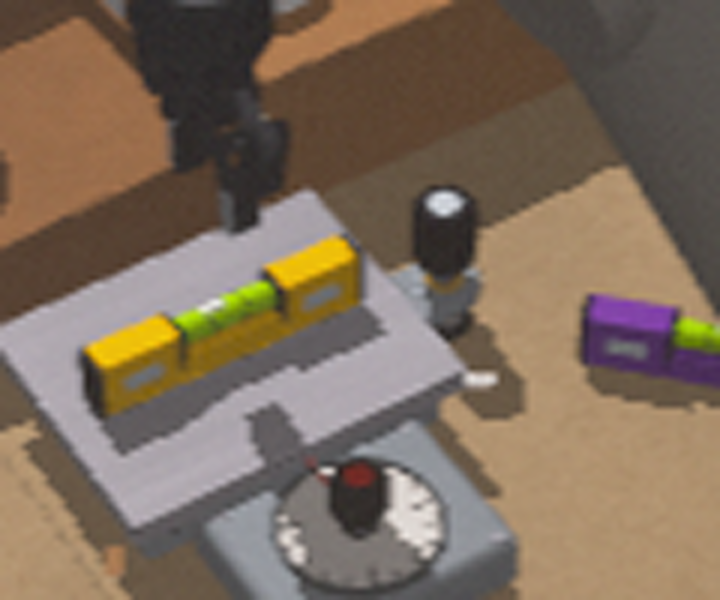

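The level lies mid-plate pointing at the foot. Its bubble is at (212,306) in the crop, with the window middle at about (228,309), so it is toward the left (high) end as expected. I'll measure both.

```bash
cat >> h.py <<'E'
def bubble(s,verbose=True,zt=.107,win=((-.06,.09),)):
    im=s['image'].astype(int); h=cv2.cvtColor(s['image'],cv2.COLOR_RGB2HSV)
    box=np.zeros(im.shape[:2],np.uint8)
    c=[proj(s,(x,y,.105)) for x in (.55,.64) for y in (-.03,.20)]
    u=[a[0] for a in c]; v=[a[1] for a in c]; box[int(min(v)):int(max(v)),int(min(u)):int(max(u))]=1
    g=cv2.inRange(h,(30,120,80),(48,255,255))*box   # green
    ys,xs=np.nonzero(g); G=np.array([onplane(s,a,b,zt)[:2] for a,b in zip(xs,ys)])
    w=cv2.inRange(s['image'],(150,150,100),(255,255,255)); hull=np.zeros_like(box); cv2.fillConvexPoly(hull,cv2.convexHull(np.stack([xs,ys],1).astype(np.int32)),1)
    wt=hull*(h[...,1]<150)*(h[...,2]>150); yw,xw=np.nonzero(wt); W=np.array([onplane(s,a,b,zt)[:2] for a,b in zip(xw,yw)])
    gm=(np.percentile(G[:,1],1)+np.percentile(G[:,1],99))/2
    print('green y',np.percentile(G[:,1],[1,99]).round(4),'mid',gm.round(4),'white',len(W),W.mean(0).round(4),W.min(0).round(4),W.max(0).round(4),'OFF mm(+ = left/high left)',((W[:,1].mean()-gm)*1000).round(1))
E
python3 - <<'E'
from h import *
s=load('scene9'); bubble(s)
print(tri(load('top0'),(277.45,166.86),s,(264.33,163.5)))
crop(s,215,170,245,195,24,'b9')
plan((0.5915,-0.069,0.2),36)
E
```

```text
green y [0.0596 0.1216] mid 0.0906 white 15 [0.596  0.0935] [0.5907 0.0694] [0.5993 0.1138] OFF mm(+ = left/high left) 2.9
(array([ 0.59342598, -0.06947239,  0.10010205]), np.float64(0.00016343346118098285))
t 13.92 p [0.5957 0.0852 0.202 ] phi -1.26 tilt [0.35 0.11] F [ 0.2 -1.5 -1.1] w 0.0515 j7 0.1
turn y deg -37.26 then shift mm [122.2   1.7 -94.1] | shift before turning [154.2   1.7  -0.8] len 0.154
```

View pics/b9.png

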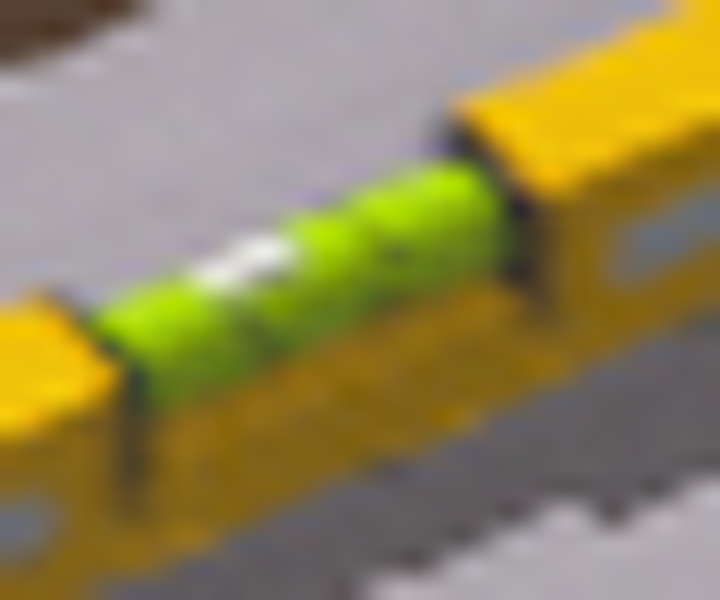

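>>> jog_arm --motion '[[0.7,[0.02,0,0],[0,-4,0]],[0.7,[0,0,0],[0,4,0]],[0.7,[0.035,0,-0.003],[0,0,0]],[0.7,[0.035,0,0],[0,0,0]],[0.7,[0.035,0,0],[0,0,0]],[0.7,[0.03,0,0],[0,0,0]],[0.7,[0,0,0],[0,-7,0]],[0.7,[0,0,0],[0,-7,0]],[0.7,[0,0,0],[0,-7,0]],[0.7,[0,0,0],[0,-7,0]]]' --force 40

```text
clock: 14.75
tcp_pos: [0.5864, -0.0698, 0.1974]
orientation: [-1.397, 0.856, -0.853]
contact_force: [-0.3, 0.2, -0.5]
grip_width: 0.06
```

```bash
python3 - <<'E'
from h import *
plan((0.593,-0.0695,0.15),30)
t=grab('top','top10'); crop(t,190,130,310,230,6,'c10t')
E
```

```text
t 14.75 p [ 0.5864 -0.0698  0.1974] phi 27.07 tilt [-0.12  0.  ] F [-0.3  0.2 -0.5] w 0.06 j7 0.78
turn y deg -2.93 then shift mm [ 3.1 47.4  5.9] | shift before turning [ 2.8 47.4  6.1] len 0.048
```

View pics/c10t.png

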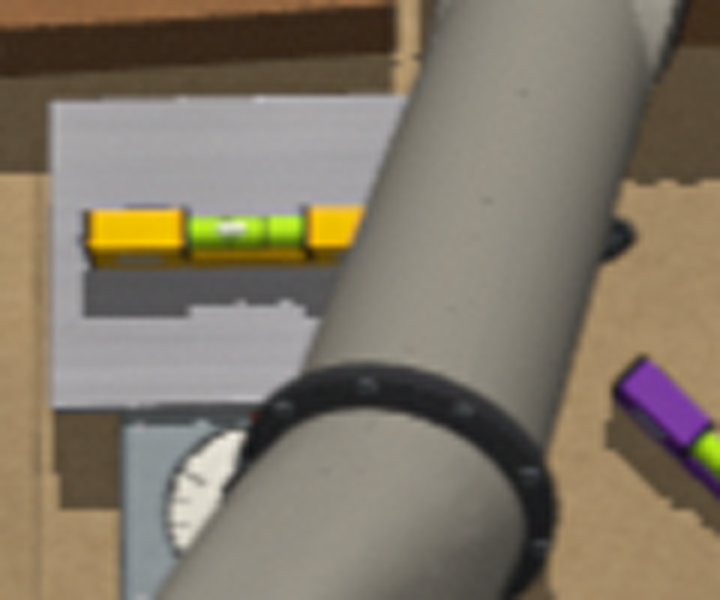

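The top view shows the vial from x=189 to 304 with the bubble centred near 232, i.e. about 7.6 mm toward the left end. That needs roughly 0.95 rad clockwise. Descending on the foot knob.

>>> jog_arm --motion '[[0.8,[0.003,0.015,0.006],[0,0,0]],[0.8,[0,0.025,0],[0,0,0]],[0.8,[0,0.01,0],[0,0,0]],[0.8,[0,0,0],[0,0,0]],[0.8,[0,0,0],[0,0,0]]]'

```text
clock: 15.22
tcp_pos: [0.5932, -0.0697, 0.148]
orientation: [-1.396, 0.861, -0.859]
contact_force: [0.7, -1.5, 0.6]
grip_width: 0.068
```

```bash
python3 - <<'E'
from h import *
plan((0.593,-0.0695,0.093),27)
s=grab('scene','scene11'); crop(s,190,130,310,230,6,'c11')
E
```

```text
t 15.22 p [ 0.5932 -0.0697  0.148 ] phi 26.68 tilt [-0.13 -0.02] F [ 0.7 -1.5  0.6] w 0.068 j7 0.82
turn y deg -0.32 then shift mm [-0.2 55.   0.1] | shift before turning [-0.2 55.   0.1] len 0.055
```

View pics/c11.png

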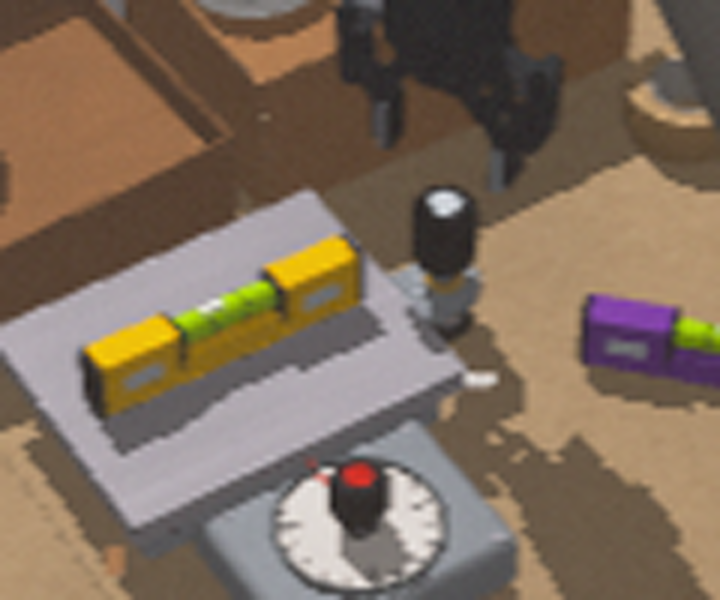

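Both fingers straddle the foot knob, and the red card line sits at the index. Going down and gripping.

>>> jog_arm --motion '[[0.8,[0,0.02,0],[0,0,0]],[0.8,[0,0.02,0],[0,0,0]],[0.8,[0,0.014,0],[0,0,0]],[0.8,[0,0,0],[0,0,0]],[0,[0,0,0],[0,0,0]],[0,[0,0,0],[0,0,0]],[0,[0,0,0],[0,0,0]],[0,[0,0,0],[0,0,0]],[0,[0,0,0],[0,0,0]]]' --force 40

```text
clock: 16.02
tcp_pos: [0.5931, -0.0708, 0.0962]
orientation: [-1.395, 0.86, -0.859]
contact_force: [-6.0, -1.4, 7.1]
grip_width: 0.0363
```

```bash
python3 - <<'E'
from h import *
o,M=st(); print(np.round(o['moment'],2))
E
```

```text
t 16.02 p [ 0.5931 -0.0708  0.0962] phi 26.68 tilt [-0.05 -0.01] F [-6.  -1.4  7.1] w 0.0363 j7 0.86
[-0.33  1.29  0.02]
```

>>> jog_arm --motion '[[0,[0,0,0],[0,5,0]],[0,[0,0,0],[0,6,0]],[0,[0,0,0],[0,6,0]],[0,[0,0,0],[0,6,0]],[0,[0,0,0],[0,6,0]],[0,[0,0,0],[0,6,0]],[0,[0,0,0],[0,6,0]],[0,[0,0,0],[0,6,0]],[0,[0,0,0],[0,3,0]],[0,[0,0,0],[0,0,0]]]'

```text
clock: 16.85
tcp_pos: [0.5905, -0.0709, 0.0961]
orientation: [-0.991, 1.51, -1.502]
contact_force: [-15.2, -0.2, 16.9]
grip_width: 0.0367
```

>>> jog_arm --motion '[[0,[0,0,0],[0,0,0]],[0,[0,0,0],[0,0,0]],[0,[0,0,0],[0,0,0]],[0,[0,0,0],[0,0,0]],[0,[0,0,0],[0,0,0]],[0,[0,0,0],[0,0,0]],[0,[0,0,0],[0,0,0]],[0,[0,0,0],[0,0,0]],[0,[0,0,0],[0,0,0]],[0,[0,0,0],[0,0,0]]]'

```text
clock: 17.68
tcp_pos: [0.5905, -0.071, 0.0961]
orientation: [-0.992, 1.508, -1.5]
contact_force: [-14.9, 0.2, 15.9]
grip_width: 0.0361
```

```bash
python3 - <<'E'
from h import *
o,M=st(); print(np.round(o['moment'],2))
t=grab('top','top12'); crop(t,190,130,310,230,6,'c12t'); crop(t,200,155,255,180,14,'b12t')
s=grab('scene','scene12'); crop(s,215,165,245,195,20,'b12s')
E
```

```text
t 17.68 p [ 0.5905 -0.071   0.0961] phi -23.37 tilt [-0.32  0.09] F [-14.9   0.2  15.9] w 0.0361 j7 0.16
[-0.19  2.82  0.02]
```

View pics/b12t.png

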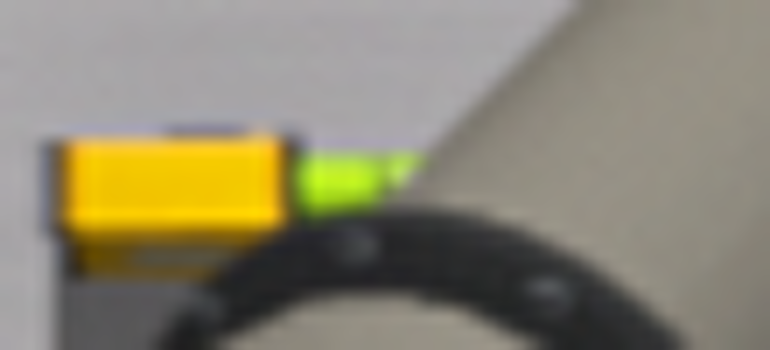

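View pics/b12s.png

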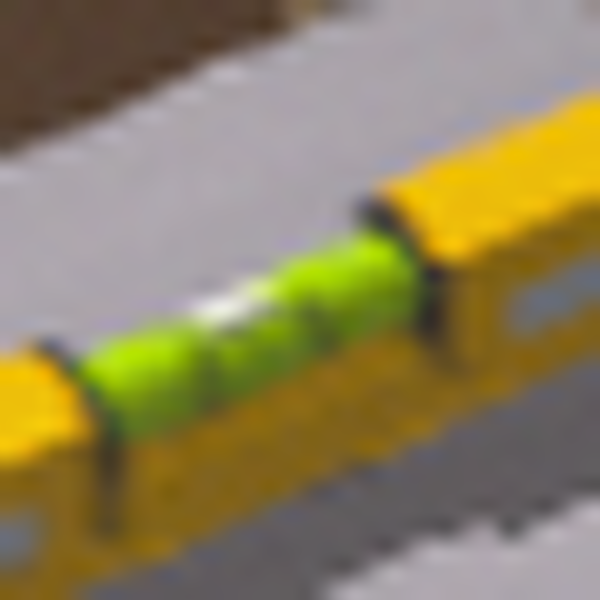

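>>> jog_arm --motion '[[0.7,[0,0,0],[0,0,0]],[0.7,[0,0,0],[0,0,0]],[0.7,[0,0,0],[0,0,0]],[0.7,[0,-0.02,0],[0,0,0]],[0.7,[0,-0.035,0],[0,0,0]],[0.7,[0,-0.035,0],[0,0,0]],[0.7,[0.03,-0.02,0],[0,0,0]],[0.7,[0.04,0,0],[0,0,0]],[0.7,[0.04,0,0],[0,0,0]],[0.7,[0.04,0,0],[0,0,0]]]'

```text
clock: 18.62
tcp_pos: [0.535, -0.2085, 0.2058]
orientation: [-0.988, 1.498, -1.501]
contact_force: [0.9, -0.5, 0.6]
grip_width: 0.0598
```

>>> jog_arm --motion '[[0.7,[0,0,0],[0,0,0]],[0.7,[0,0,0],[0,0,0]],[0.7,[0,0,0],[0,0,0]]]'

```text
clock: 18.87
tcp_pos: [0.5353, -0.2072, 0.205]
orientation: [-0.988, 1.501, -1.502]
contact_force: [-0.2, 0.9, -0.6]
grip_width: 0.0598
```

```bash
python3 - <<'E'
from h import *
st()
t=grab('top','top13'); crop(t,200,155,255,180,14,'b13t')
s=grab('scene','scene13'); crop(s,215,165,245,195,20,'b13s')
E
```

```text
t 18.87 p [ 0.5353 -0.2072  0.205 ] phi -23.26 tilt [0.06 0.03] F [-0.2  0.9 -0.6] w 0.0598 j7 0.3
```

View pics/b13t.png

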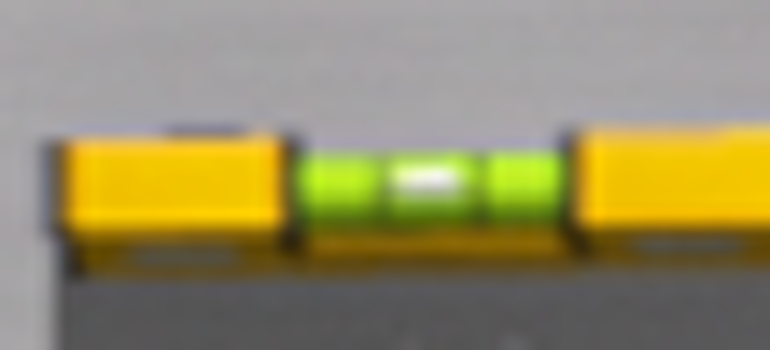

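View pics/b13s.png

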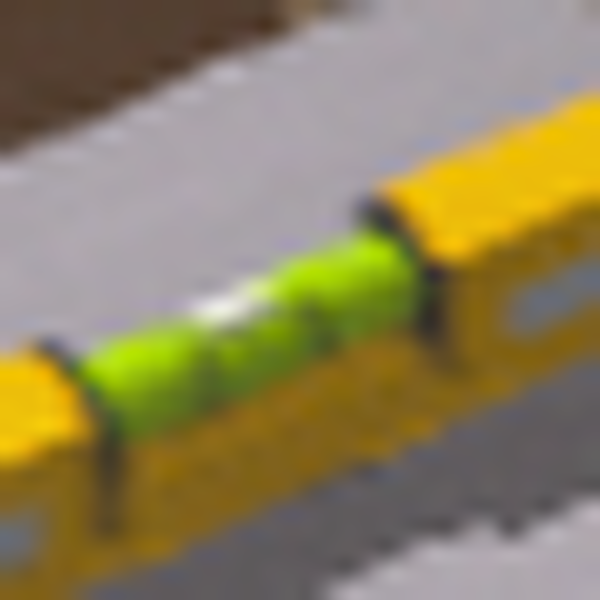

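```bash
python3 - <<'E'
from h import *
t=load('top13'); im=t['image'].astype(int)
for v in (167,168,169,170):
    print(v,'B',im[v,219:243,2]); print('   G',im[v,219:243,1])
b=im[167:169,222:240,2].mean(0); b=np.clip(b-60,0,None); print('bubble u',(b*np.arange(222,240)).sum()/b.sum())
E
```

```text
167 B [ 12  33  38  40  41  40  40  44  70 141 195 218 227 159  61  36  37  36
  39  38  35  33  24   0]
   G [172 106 172 238 238 238 237 220 196 240 248 249 246 236 220 197 239 239
 240 241 220 126 134 197]
168 B [  9  31  37  29  29  34  31  34  66 123 166 168 171 139  58  36  32  35
  34  34  30  30  27   5]
   G [169 103 158 225 227 227 226 198 161 191 198 194 194 194 177 174 222 224
 223 223 193 113 135 196]
169 B [ 8 30 30 23 22 21 21 25 32 48 63 63 62 53 29 22 21 18 18 17 24 30 28  0]
   G [174  99 127 179 182 180 179 156 136 168 170 168 167 168 148 133 170 171
 172 169 148  91 135 194]
170 B [11 27 25 14 14 16 15 13 16 13 12 11 11 11 11 17 11 16 16 16 15 20 25  0]
   G [175  94  87 120 121 120 118 108 100 116 117 117 116 116 101  90 113 116
 115 116  98  66 126 181]
bubble u 230.05075690115763
```

Measured numerically in the top view, the vial lines are at u=226.7 and 233.7 (middle 230.2). The bubble is at u=230.05, so it stands about 0.5 mm from centre. Next is the pressing pose: jaws open along the level, a finger on each flat.

```bash
python3 - <<'E'
from h import *
t=load('top13'); s=load('scene13')
print(onplane(t,230.2,167.6,.105))
def yel(g): h=cv2.cvtColor(g['image'],cv2.COLOR_RGB2HSV); return cv2.inRange(h,(18,140,110),(35,255,255))
for n,g in (('top',t),('scene',s)):
    P=cloud(g); q=P[yel(g)>0]; k=(abs(q[:,0]-.594)<.06)&(abs(q[:,1]-.085)<.12)&(q[:,2]>.104)&(q[:,2]<.116); q=q[k]
    print(n,cv2.minAreaRect((q[:,:2]*1000).astype(np.float32)),q.mean(0),q[:,2].std())
plan((0.594,0.086,0.18),-91.2)
E
```

```text
[0.59514906 0.08676452 0.105     ]
top ((593.1554565429688, 87.32548522949219), (171.7185516357422, 25.209096908569336), 89.12431335449219) [0.59317764 0.09016565 0.10951865] 0.0024900777182770627
scene ((590.2969360351562, 90.14936828613281), (174.00607299804688, 27.70707130432129), 89.54902648925781) [0.59015236 0.09396493 0.10863431] 0.0026774149479932884
t 18.97 p [ 0.5358 -0.2059  0.2046] phi -23.1 tilt [0.02 0.03] F [ 0.1  0.  -0.1] w 0.0597 j7 0.3
turn y deg 68.1 then shift mm [ -52.1   24.8 -293.1] | shift before turning [-291.4   24.8  -61. ] len 0.299
```

>>> jog_arm --motion '[[1,[0,0,0],[0,6,0]],[1,[0,0,0],[0,7,0]],[1,[0,0,0],[0,7,0]],[1,[0,0,0],[0,7,0]],[1,[0,0,0],[0,7,0]],[1,[0,0,0],[0,7,0]],[1,[0,0,0],[0,7,0]],[1,[0,0,0],[0,7,0]],[1,[0,0,0],[0,7,0]],[1,[0,0,0],[0,6,0]]]'

```text
clock: 19.8
tcp_pos: [0.5357, -0.2056, 0.2044]
orientation: [-0.026, -2.209, 2.209]
contact_force: [-0.1, -0.1, -0.1]
grip_width: 0.0855
```

>>> jog_arm --motion '[[1,[-0.006,0,-0.033],[0,0,0]],[1,[-0.006,0,-0.033],[0,0,0]],[1,[-0.006,0,-0.033],[0,0,0]],[1,[-0.006,0,-0.033],[0,0,0]],[1,[-0.006,0,-0.033],[0,0,0]],[1,[-0.006,0,-0.033],[0,0,0]],[1,[-0.006,0,-0.033],[0,0,0]],[1,[-0.006,0,-0.033],[0,0,0]],[1,[-0.003,0,-0.027],[0,0,0]],[1,[0,0,0],[0,0,0]]]'

```text
clock: 20.63
tcp_pos: [0.5931, 0.0921, 0.2032]
orientation: [-0.008, -2.219, 2.215]
contact_force: [0.3, 0.6, -0.3]
grip_width: 0.0854
```

>>> jog_arm --motion '[[1,[0,0,0],[0,0,0]],[1,[0,0,0],[0,0,0]]]'

```text
clock: 20.8
tcp_pos: [0.5918, 0.0831, 0.2044]
orientation: [-0.021, -2.21, 2.212]
contact_force: [-0.4, -0.0, 0.1]
grip_width: 0.0853
```

```bash
python3 - <<'E'
from h import *
plan((0.5935,0.0865,0.14),-91.2)
s=grab('scene','scene14'); crop(s,190,130,310,230,6,'c14')
E
```

```text
t 20.8 p [0.5918 0.0831 0.2044] phi -91.14 tilt [-0.03 -0.04] F [-0.4 -0.   0.1] w 0.0853 j7 -1.11
turn y deg 0.06 then shift mm [-1.7 64.4 -3.5] | shift before turning [-1.7 64.4 -3.5] len 0.065
```

View pics/c14.png

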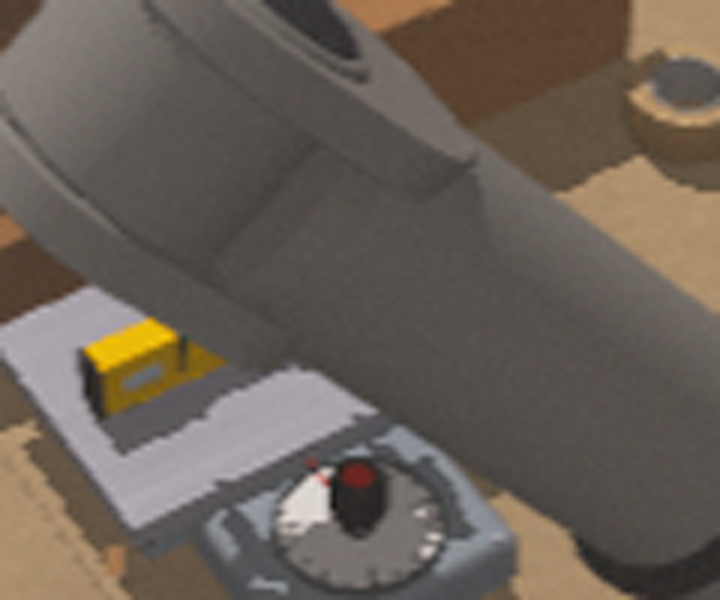

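>>> jog_arm --motion '[[1,[-0.0017,0.015,-0.0035],[0,0,0]],[1,[0,0.025,0],[0,0,0]],[1,[0,0.02,0],[0,0,0]],[1,[0,0,0],[0,0,0]],[1,[0,0,0],[0,0,0]],[1,[0,0,0],[0,0,0]]]'

```text
clock: 21.35
tcp_pos: [0.5943, 0.0849, 0.1455]
orientation: [-0.027, -2.21, 2.211]
contact_force: [-0.5, -0.5, -0.6]
grip_width: 0.0852
```

```bash
python3 - <<'E'
from h import *
plan((0.5935,0.0865,0.13),-91.2)
E
```

```text
t 21.35 p [0.5943 0.0849 0.1455] phi -91.33 tilt [ 0.05 -0.02] F [-0.5 -0.5 -0.6] w 0.0852 j7 -1.07
turn y deg -0.13 then shift mm [ 0.8 15.5 -1.6] | shift before turning [ 0.8 15.5 -1.6] len 0.016
```

>>> jog_arm --motion '[[1,[0.0008,0.008,-0.0015],[0,0,0]],[1,[0,0.007,0],[0,0,0]],[1,[0,0,0],[0,0,0]],[1,[0,0,0],[0,0,0]]]'

```text
clock: 21.68
tcp_pos: [0.5929, 0.0875, 0.1295]
orientation: [-0.023, -2.21, 2.21]
contact_force: [0.2, 0.2, -0.1]
grip_width: 0.0855
```

>>> jog_arm --motion '[[1,[0,0.003,0],[0,0,0]],[1,[0,0.003,0],[0,0,0]],[1,[0,0,0],[0,0,0]],[1,[0,0,0],[0,0,0]]]'

```text
clock: 22.02
tcp_pos: [0.593, 0.0873, 0.1236]
orientation: [-0.024, -2.21, 2.21]
contact_force: [0.8, 0.1, 0.2]
grip_width: 0.0854
```

>>> jog_arm --motion '[[1,[0,0.003,0],[0,0,0]],[1,[0,0,0],[0,0,0]],[1,[0,0,0],[0,0,0]]]'

```text
clock: 22.27
tcp_pos: [0.593, 0.0874, 0.1206]
orientation: [-0.024, -2.21, 2.21]
contact_force: [0.5, 0.3, 0.4]
grip_width: 0.0854
```

Not touching yet; I'm expecting contact near 0.115.

>>> jog_arm --motion '[[1,[0,0.002,0],[0,0,0]],[1,[0,0.002,0],[0,0,0]],[1,[0,0,0],[0,0,0]],[1,[0,0,0],[0,0,0]]]'

```text
clock: 22.6
tcp_pos: [0.5929, 0.0873, 0.1165]
orientation: [-0.024, -2.21, 2.21]
contact_force: [0.4, -0.0, -0.0]
grip_width: 0.0853
```

>>> jog_arm --motion '[[1,[0,0.002,0],[0,0,0]],[1,[0,0,0],[0,0,0]],[1,[0,0,0],[0,0,0]]]'

```text
clock: 22.85
tcp_pos: [0.5931, 0.0873, 0.1147]
orientation: [-0.024, -2.211, 2.21]
contact_force: [1.0, 0.7, 0.4]
grip_width: 0.0849
```

>>> jog_arm --motion '[[1,[0,0.0015,0],[0,0,0]],[1,[0,0,0],[0,0,0]],[1,[0,0,0],[0,0,0]]]'

```text
clock: 23.1
tcp_pos: [0.5931, 0.0874, 0.1134]
orientation: [-0.024, -2.211, 2.21]
contact_force: [-0.6, 0.9, 3.5]
grip_width: 0.0857
```

>>> jog_arm --motion '[[1,[0,0.0015,0],[0,0,0]],[1,[0,0,0],[0,0,0]],[1,[0,0,0],[0,0,0]]]'

```text
clock: 23.35
tcp_pos: [0.5932, 0.0873, 0.1121]
orientation: [-0.024, -2.211, 2.21]
contact_force: [-1.6, -0.4, 5.4]
grip_width: 0.0849
```

>>> jog_arm --motion '[[1,[0,0.001,0],[0,0,0]],[1,[0,0,0],[0,0,0]],[1,[0,0,0],[0,0,0]]]'

```text
clock: 23.6
tcp_pos: [0.5932, 0.0873, 0.1114]
orientation: [-0.024, -2.211, 2.21]
contact_force: [-2.1, 0.6, 8.0]
grip_width: 0.0853
```

>>> jog_arm --motion '[[1,[0,0.001,0],[0,0,0]],[1,[0,0.0005,0],[0,0,0]],[1,[0,0,0],[0,0,0]],[1,[0,0,0],[0,0,0]],[1,[0,0,0],[0,0,0]],[1,[0,0,0],[0,0,0]],[1,[0,0,0],[0,0,0]],[1,[0,0,0],[0,0,0]]]'

```text
clock: 24.27
tcp_pos: [0.5932, 0.0873, 0.1102]
orientation: [-0.025, -2.212, 2.21]
contact_force: [-3.7, 0.1, 10.5]
grip_width: 0.0854
```

```bash
python3 - <<'E'
from h import *
st()
s=grab('scene','scene15'); crop(s,190,130,310,230,6,'c15'); crop(s,225,190,275,235,12,'d15')
t=grab('top','top15'); crop(t,190,140,290,240,6,'c15t')
st()
E
```

```text
t 24.27 p [0.5932 0.0873 0.1102] phi -91.25 tilt [0.02 0.05] F [-3.7  0.1 10.5] w 0.0854 j7 -1.04
t 24.37 p [0.5932 0.0873 0.1102] phi -91.25 tilt [0.03 0.05] F [-4.   0.5 11.2] w 0.0856 j7 -1.04
```

View pics/c15t.png

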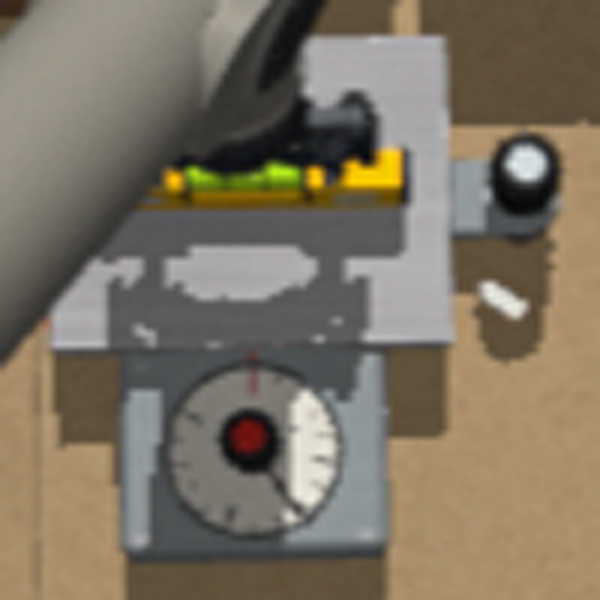

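View pics/d15.png

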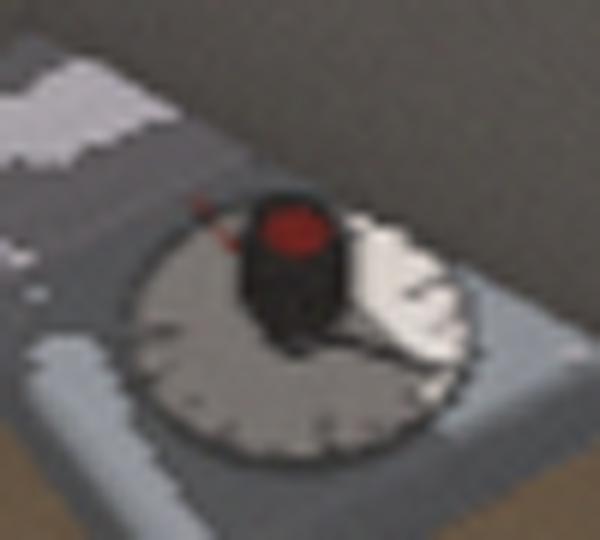

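View pics/c15.png

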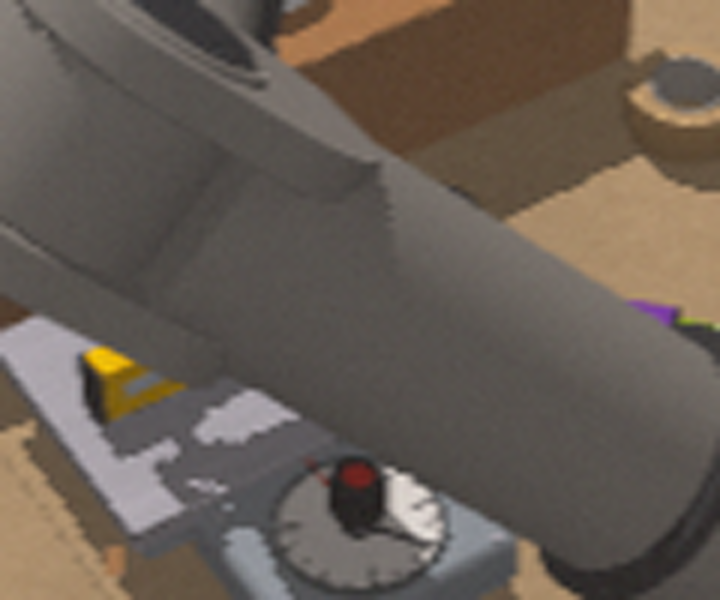

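The hand points to (298,512) about the dial centre (253,450), which is roughly 144° or 1.44 kg. The red card line is on the index. One zoom on the vial before handing in.

```bash
python3 - <<'E'
from h import *
t=load('top15'); crop(t,200,155,265,180,12,'b15t'); print(t['image'][168:171,219:243,2]); print(t['image'][168:171,219:243,1])
E
```

```text
[[22 28 29 29 26 26 23 20 20 21 20 21 26 29 29 31 33 31 31 31 28 29 17  9]
 [ 9 31 35 27 26 25 24 23 25 28 25 29 42 52 29 24 24 22 25 23 22 28 23  3]
 [12 27 30 19 20 14 16 19 16 15 16 15 23 23 15 16 15 17 15 17 18 24 26  0]]
[[ 82  81 157 198 128  82  50  31  23  30  34  35  44  68  92 160 228 231
  227 210 153  83 131 181]
 [175 123 146 201 195 178 139  97  69  84 104 107 125 162 162 153 195 197
  198 193 161  97 139 200]
 [180 119 102 145 148 144 135 120  99 110 127 128 129 133 123 113 133 134
  132 133 119  90 138 197]]
```

View pics/b15t.png

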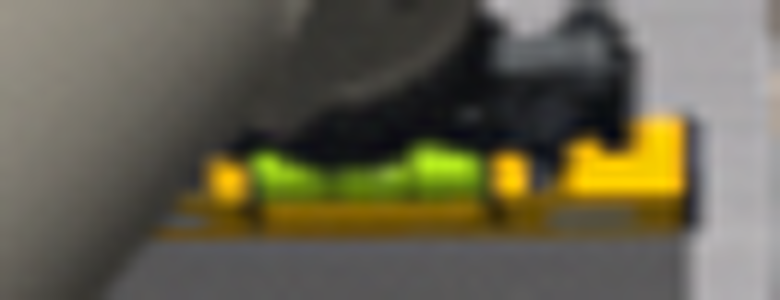

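The hand covers most of the bubble, but its right edge is still at u≈232.5, the same pixel as before pressing, so it has not moved. Handing in.

```bash
python3 - <<'E'
from h import *
st(); print(r.hand_in())
E
```

```text
t 24.37 p [0.5932 0.0873 0.1102] phi -91.25 tilt [0.03 0.05] F [-4.   0.5 11.2] w 0.0856 j7 -1.04
the job is handed in; nothing more can be done
None
```

The job was handed in at 24.4 s with the arm still pressing on the level; no verdict comes back. I turned the tare knob to its stop with the plate empty and laid the yellow level mid-plate, pointing at the foot. I then turned the foot about 50° clockwise and pressed with one open finger on each flat of the level.

**Last checks:**
- **Tare:** the red card line is on the index. While turning, the moment rose to 0.45 N m at the stop.
- **Bubble:** about 0.5 mm from the middle before pressing. While pressing, the hand hid most of the vial, so only the bubble's right edge was visible, at the same pixel as before. Pressed plate tilt was not measured separately.
- **Reading:** the hand stands near 144°, about 1.44 kg. The measured push of 11 N plus the level's 3 N agrees with that.
- **Level position:** within about 3 mm of the plate's middle. The two cameras disagreed by about 3 mm.
- **Bystanders:** no contact was felt during the moves. I did not measure their positions again at the end.

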